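Set out the beadwork set

ROBOT

A 7-joint arm with a two-finger parallel gripper is mounted at the origin on the work surface. World frame = base frame: x ahead of the robot, y to its left, z up, the work surface at z = 0. Lengths are in m, angles in rad, forces in N, time in s.
With the tool pointing down it reaches from about 0.4 to 0.9 m from the base axis. Payload 5.6 kg.
Tool frame: the origin (TCP) lies at the very end of the fingers, on their centre line; the grasp point (between the pads) lies 19 mm behind it (robot.tcp_to_grasp is the distance from the TCP to the grasp point, in m); z points along the fingers, y is the direction in which the jaws open and shut (so a half turn about z gives the same grasp; the last joint's range is limited). The gripper opens to 92 mm and grips with 3 to 60 N. Pads are 20 mm wide; open, the fingers measure 128 mm over their backs; the gripper's body (75 mm by 189 mm) begins 69 mm behind the grasp point.
Start: joints at [-1.198, 0.468, -0.012, 1.603, 0.006, 1.071, -0.056], TCP at [0.263, 0.595, 0.215] pointing down, gripper open.
Joint ranges: [-2.53, 2.53], [-0.31, 2.02], [-1.57, 1.55], [0.28, 2.44], [-1.29, 4.43], [0.15, 1.84], [-2.92, 2.92]. Speed limits (rad/s): [2.57, 2.57, 3.14, 3.14, 3.14, 3.14, 3.14].

INTERFACE

Orientations are given as a unit quaternion [w, x, y, z].
In Python, from cell import monitor, grab_frame, robot gives the robot as it stands.
- The arm moves only by the tool carry_out, never from a script. Its argument "plan" is a list of rows, each a list of 3 entries, a list of its own where there are three numbers: the finger opening in cm, from 0 to 9.19, then the shift along the tool's x, y, z in cm, then the turn about the tool's z in degrees. A call has 1 to 5 rows; each row is the pose to reach, as a shift and turn from the pose commanded when the call began, along the tool's axes at that moment; what a row does not reach only later rows make up. A row lasts 1/8 s, in which the tool goes at most 62.5 mm and 10.7 degrees, less where a joint would pass 70% of its speed; a pose out of reach is approached as far as the arm can. A call with a gripper value outside its range is refused whole. The fingers move at their own pace and stop on an object; "grip_force" is the grip in N (left out, the last holds). Time passes only in rows, so rows that repeat a pose let the fingers close. It gives the time, the measured TCP pose, the force and the opening at its end, in the units of the state.
- monitor.state(): the state, without advancing time (a new reading comes with each control period).
- grab_frame(name): name is "side" or "top" or "wrist"; returns a dict with "image" (420x560x3 uint8, red, green, blue), "depth" (420x560 float32, m along the optical axis (not along the pixel's ray), 0 where there is no reading), "mtx" (3x3 intrinsics, pixels), "dist" ([k1, k2, p1, p2, k3] as OpenCV has them; the pictures are not rectified), "origin" and "rotation" of the camera in the world. Camera axes: x right, y down, z forward; pixel columns grow to the right and rows downward; lengths in m; the calibration is good to about 2 mm. A picture is of the moment at which its call begins.
- robot.close_job(): hands the job in, once; it reports no verdict.
The state is a dict: "time_s": time; "joint_positions": joint angles; "dq": joint speeds; "effort": joint torques, N m; "tcp_pos": TCP position; "eef_rot": TCP orientation; "force": force on the tool from outside, world axes, zero at the start; "wrist_torque": the same for the moment, N m; "opening": finger opening in m.
Only numpy, scipy, OpenCV 4.12 (cv2) and the standard library are available. Lean on these libraries where they do the work, as an engineer would, in place of code of your own. Each camera call takes 0.05 s, during which the arm holds its last target.

TASK

Set out the beadwork set for our guest: lay the ivory hoop flat and centred on the round cork mat, stand the bead vial upright in the middle of the hoop, and stand the steel thimble in the middle of the vial's cap, the same way up as it is now. Stand the blue spool upright on the table exactly halfway between the spool tower and the middle of the spoon rest's round bowl. Leave the red spool, the spoon rest and the spool tower where they are.

Things in the scene. Friction and masses are not known exactly. Their poses are not given: they have to be found in the camera images.
- hoop_c (a point): Ivory plastic hoop lying flat on the table: a round ring, outer diameter 120, inner diameter 102 (rim 9 wide), 12 high, 45 g. On the outside of the rim, at the hoop's own +x, sits a small closing lug (reaching 72 from the centre, 18 wide) with a brass screw. The point is the centre of the ring, half-way up (6 above its underside), z up. It is too wide to span: pinch it across the rim, away from the lug.
- vial_c (a point): Clear upright bead vial with a dark purple screw cap: 60 high in all, body diameter 30, cap diameter 32 and 16 high with a flat top, 45 g. Closed, stays closed. The point is on its axis, half-way up (30 above its underside), z up.
- thimble_c (a point): Stainless steel thimble, standing open end down: 24 high, diameter 20.6 at the foot narrowing to 17.6 at 21 high, with a domed top, 18 g. The point is on its axis, half-way up (12 above its foot), z up.
- blue_spool_c (a point): Blue thread spool standing upright: 40 high, flanges 34 in diameter and 4 thick at both ends, wound thread 31 in diameter, a white dot in the middle of its top, 40 g. The point is on its axis, half-way up (20 above its underside), z up.
- red_spool_c (a point): Red thread spool, like the blue one in all but colour, to be left alone. The point is on its axis, half-way up (20 above its underside), z up.
- mat: Round cork mat fixed to the table, diameter 140, 4 thick. Origin at the centre of its underside, on the table.
- spoon_rest: White ceramic spoon rest, loose, 350 g, to be left alone: a shallow round bowl 96 across the rim and 14 high, with a 24 wide flat tail along its own +x that ends 96 from the bowl's centre. Origin at the centre of the bowl's underside, on the table.
- tower: Aluminium spool tower, loose, 700 g, to be left alone: two round tiers of small coloured bobbins (base disc diameter 80) round a central post 89 high. Origin on the post's axis, at the underside of the base, on the table.

How it is judged:
By the outcome, as a careful person would: the job done as asked, in the order asked, and still so for the second after the job is handed in, with the robot touching nothing.
It also fails if it takes over 120 s, if anything falls off the work surface, if the arm or the gripper's body presses on something with over 40 N, if the wrist force passes 120 N, or if a joint passes its speed limit or range.

## Working session

There is one attempt and no reset: what is moved stays moved. The work goes in short steps, Python scripts to look and compute and a tool call to move; the robot and the scene stay as the last step left them, time stands still between calls to the robot, and variables do not carry over. Pictures are saved under pics/ and viewed, and the job is handed in when it is done.

Besides the shell and the picture viewer there is one more tool, called as name([rows], argument=value, ...), one row to a line, values as JSON. carry_out: Moves the arm, as the interface text tells. Its arguments: {"type":"object","properties":{"plan":{"type":"array","items":{"type":"array"}},"grip_force":{"type":"number"}},"required":["plan"]}

```bash
ls; mkdir -p pics; python3 - <<'E'
from cell import monitor, grab_frame, robot
import cv2,numpy as np
s=monitor.state();print(s)
for n in ["top","side","wrist"]:
    f=grab_frame(n);cv2.imwrite(f"pics/{n}0.png",f["image"][:,:,::-1]);print(n,f["mtx"],f["dist"],f["origin"],f["rotation"])
E
```

```text
pics
{'time_s': 0.0, 'joint_positions': array([-1.19800873,  0.46836208, -0.01161754,  1.6036032 ,  0.00603027,
        1.07134425, -0.05627925]), 'dq': array([-8.13201701e-05, -1.50432499e-03,  1.65041028e-05, -1.12907734e-03,
       -8.56552692e-05,  8.78960666e-04,  2.69369219e-05]), 'effort': array([-1.37177267e-06, -5.20573962e+01, -1.25664793e-02, -2.43762875e+01,
       -5.66781079e-02,  1.73378619e-02,  1.79680405e-04]), 'tcp_pos': array([0.26238012, 0.59408281, 0.21365858]), 'eef_rot': array([-1.05087338e-04,  2.06407103e-01,  9.78465840e-01, -8.34783561e-04]), 'force': array([ 0.17822926, -0.12291742, -0.28863189]), 'wrist_torque': array([0.03930102, 0.03378791, 0.01025883]), 'opening': 0.0924147278230749}
top [[453.68152983   0.         285.09500705]
 [  0.         453.68152983 208.31703412]
 [  0.           0.           1.        ]] [-0.0984682  0.         0.         0.         0.       ] [0.40936715 0.02933016 0.8898331 ] [-0.05424446  0.70670368 -0.70178141  0.07162607]
side [[520.52331442   0.         276.61365756]
 [  0.         520.52331442 216.59091286]
 [  0.           0.           1.        ]] [-0.16930851  0.          0.          0.          0.        ] [ 0.0669324  -0.72456381  0.59829803] [-0.46235004  0.83920162 -0.24445239  0.14905071]
wrist [[303.94082138   0.         279.52560801]
 [  0.         303.94082138 207.57385578]
 [  0.           0.           1.        ]] [-0.06377229  0.          0.          0.          0.        ] [0.19856774 0.62195157 0.38460072] [0.10596385 0.83147762 0.54112678 0.06781176]
```

View pics/top0.png

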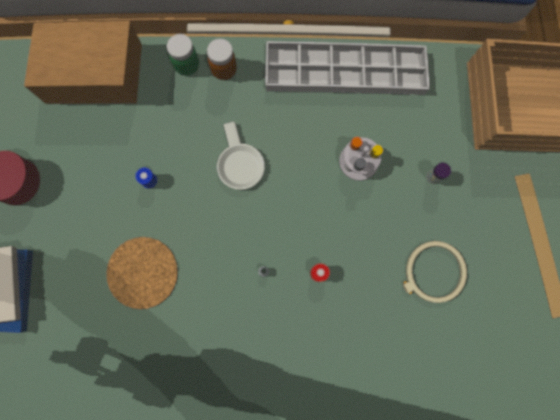

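View pics/side0.png

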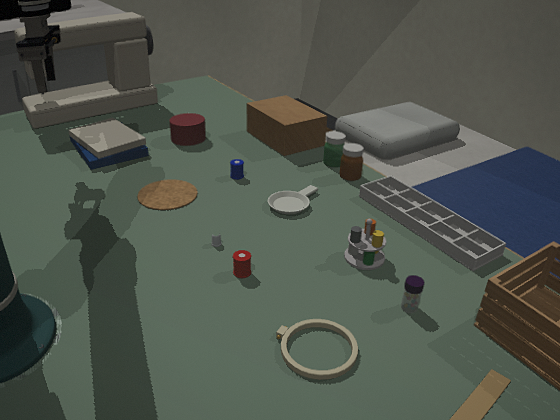

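View pics/wrist0.png

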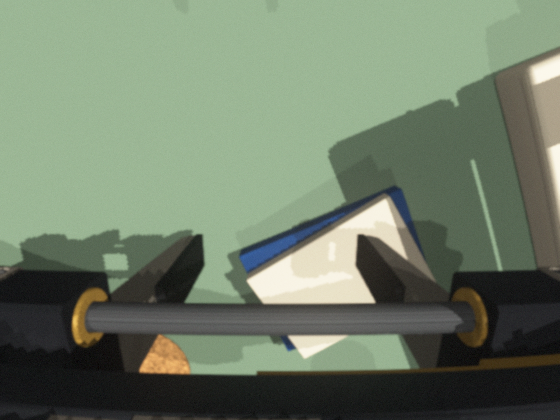

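The top view shows the mat at about (142,272), hoop (437,272) with its lug at (410,287), vial (441,172), thimble (263,270), blue spool (146,177), red spool (320,272), tower (361,158) and spoon rest bowl (241,166). Next I'll measure these.

```bash
cat > h.py <<'E'
from cell import monitor, grab_frame, robot
import cv2,numpy as np
from scipy.spatial.transform import Rotation as R
def rot(q): return R.from_quat(np.asarray(q)[[1,2,3,0]]).as_matrix()
def rays(f,px):
    u=cv2.undistortPoints(np.asarray(px,float).reshape(-1,1,2),f["mtx"],np.array(f["dist"])).reshape(-1,2)
    return np.c_[u,np.ones(len(u))]
def plane(f,px,z):
    M=rot(f["rotation"]) ; d=rays(f,px)@M.T; o=np.array(f["origin"])
    return o+d*((z-o[2])/d[:,2])[:,None]
def cloud(f):
    h,w=f["depth"].shape; v,u=np.mgrid[:h,:w]
    r=rays(f,np.c_[u.ravel(),v.ravel()]); p=(r*f["depth"].reshape(-1,1))@rot(f["rotation"]).T+np.array(f["origin"])
    return p.reshape(h,w,3)
def proj(f,P):
    M=rot(f["rotation"]); c=(np.atleast_2d(P)-np.array(f["origin"]))@M
    return cv2.projectPoints(c.reshape(-1,1,3),np.zeros(3),np.zeros(3),f["mtx"],np.array(f["dist"]))[0].reshape(-1,2)
def ortho(f,cx,cy,z,half=0.09,s=0.0005):
    "image row down = -x world, col right = -y world"
    n=int(2*half/s); a=(np.arange(n)+.5)*s-half
    X=cx-a[:,None]+0*a[None]; Y=cy-a[None]+0*a[:,None]
    p=proj(f,np.c_[X.ravel(),Y.ravel(),np.full(n*n,z)]).astype(np.float32).reshape(n,n,2)
    return cv2.remap(f["image"],p[...,0],p[...,1],cv2.INTER_LINEAR)
E
python3 - <<'E'
from h import *
for n in ["top","side"]:
    f=grab_frame(n);P=cloud(f)
    np.savez(f"{n}.npz",P=P,**{k:np.array(v) for k,v in f.items()})
f=grab_frame("top");P=cloud(f)
for nm,px,z in [("mat",(142,272),.004),("hoop",(437,272),.0),("vial",(441,171),.06),("thim",(263,269),.024),("blue",(144,176),.04),("red",(320,272),.04),("tow",(366,150),.089),("bowl",(241,166),.014)]:
    print(nm,plane(f,[px],z).round(4),P[px[1],px[0]].round(4))
cs=[("mat",(142,272),.004),("hoop",(437,272),.012),("bowl",(241,166),.014),("tow",(361,158),.0),("vial",(441,171),.06),("thim",(263,269),.0),("blue",(144,176),.04),("red",(320,272),.04)]
ims=[]
for nm,px,z in cs:
    c=plane(f,[px],z)[0]; o=ortho(f,c[0],c[1],z,half=.095 if nm in("mat","hoop","bowl","tow") else .0475,s=.001 if nm in("mat","hoop","bowl","tow") else .0005)
    ims.append(o)
cv2.imwrite("pics/orth.png",np.vstack([np.hstack(ims[:4]),np.hstack(ims[4:])])[:,:,::-1])
E
```

```text
mat [[0.4408 0.2854 0.004 ]] [0.4408 0.2859 0.0022]
hoop [[ 0.444  -0.2947  0.    ]] [ 0.4439 -0.2935  0.0033]
vial [[ 0.6349 -0.2913  0.06  ]] [ 0.6346 -0.2909  0.0609]
thim [[0.4482 0.0497 0.024 ]] [4.493e-01 5.020e-02 4.000e-04]
blue [[0.6235 0.2819 0.04  ]] [0.6236 0.2819 0.0397]
red [[ 0.4425 -0.057   0.04  ]] [ 0.4424 -0.0568  0.0416]
tow [[ 0.665  -0.1396  0.089 ]] [ 0.6651 -0.1397  0.0888]
bowl [[0.6522 0.0965 0.014 ]] [0.6542 0.097  0.0068]
```

View pics/orth.png

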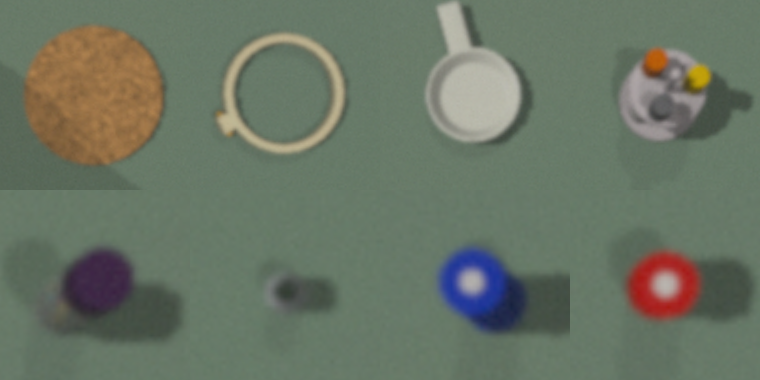

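```bash
cat > loc.py <<'E'
from h import *
from scipy.optimize import least_squares
def masks(im):
    a=cv2.GaussianBlur(im,(0,0),0.7).astype(int); r,g,b=a[...,0],a[...,1],a[...,2]
    return dict(mat=(r-b>35)&(r-g>12), red=(r-g>70), blue=(b-r>40)&(b-g>30), cap=(r-g>8)&(b-g>5)&(r<110),
      ivory=(r-g>-3)&(r>120)&(g>95)&(b<r-20), white=(r>115)&(r-g>-8)&(abs(r-b)<32))
def fit(f,mask,px,z,r,win=70,zexclude=None,show=None):
    m=np.zeros(mask.shape,np.uint8); x,y=map(int,px)
    sl=(slice(max(0,y-win),y+win),slice(max(0,x-win),x+win)); m[sl]=mask[sl]
    n,l,st,ce=cv2.connectedComponentsWithStats(m)
    if n<2: return None
    k=1+np.argmax(st[1:,4]); mm=(l==k).astype(np.uint8)
    c=max(cv2.findContours(mm,cv2.RETR_EXTERNAL,cv2.CHAIN_APPROX_NONE)[0],key=len).reshape(-1,2)
    W=plane(f,c,z)[:,:2]
    s=least_squares(lambda p:np.hypot(*(W-p[:2]).T)-p[2],[*np.median(W,0),r],loss="soft_l1",f_scale=.001)
    return s.x.round(4),int(st[k,4]),float(np.median(abs(s.fun)).round(5))
E
python3 - <<'E'
from loc import *
for n in ["top","side"]:
    f=grab_frame(n);M=masks(f["image"])
    for nm,key,p,z,r,win in [("mat","mat",(.441,.285),.004,.07,60),("hoop","ivory",(.444,-.294),.012,.06,60),("bowl","white",(.652,.0965),.014,.048,50),("cap","cap",(.635,-.291),.06,.016,25),("blue","blue",(.6235,.282),.04,.017,25),("red","red",(.4425,-.057),.04,.017,25)]:
        px=proj(f,[[*p,z]])[0]
        print(n,nm,px.round(),fit(f,M[key],px,z,r,win))
    P=cloud(f)
    for nm,c,z0,z1,rr in [("cap",(.635,-.291),.056,.066,.03),("blue",(.6235,.282),.036,.046,.03),("red",(.4425,-.057),.036,.046,.03),("thim",(.448,.0497),.012,.04,.025),("post",(.665,-.14),.08,.1,.03),("tow",(.655,-.135),.03,.1,.05),("base",(.655,-.135),.004,.1,.06)]:
        m=(np.hypot(P[...,0]-c[0],P[...,1]-c[1])<rr)&(P[...,2]>z0)&(P[...,2]<z1)
        q=P[m]
        if len(q): print(n,nm,len(q),q.mean(0).round(4),((q.max(0)+q.min(0))/2).round(4),(q.max(0)-q.min(0)).round(4))
    cs=proj(f,[[.448,.05,.02],[.655,-.135,.04],[.635,-.291,.03]])
    out=[]
    for c,h in zip(cs,(22,45,30)):
        x,y=c.round().astype(int); out.append(cv2.resize(f["image"][y-h:y+h,x-h:x+h],(260,260),interpolation=cv2.INTER_CUBIC)); print(x-h,y-h,260/(2*h))
    cv2.imwrite(f"pics/z{n}.png",np.hstack(out)[:,:,::-1])
E
```

```text
top mat [142. 272.] (array([0.4403, 0.2865, 0.0687]), 3990, 0.00045)
top hoop [439. 272.] (array([ 0.4451, -0.289 ,  0.0601]), 1066, 0.00063)
top bowl [241. 166.] (array([0.6564, 0.0988, 0.0494]), 2021, 0.00348)
top cap [441. 171.] (array([ 0.6366, -0.2934,  0.0142]), 179, 0.00057)
top blue [144. 176.] (array([0.6227, 0.2813, 0.018 ]), 259, 0.00118)
top red [320. 272.] (array([ 0.4422, -0.0562,  0.0158]), 210, 0.00046)
top cap 205 [ 0.638  -0.2943  0.0608] [ 0.6381 -0.2942  0.0605] [0.0301 0.0306 0.0087]
top blue 242 [0.6246 0.2828 0.0405] [0.625  0.2832 0.0411] [0.0335 0.0337 0.0086]
top red 239 [ 0.4419 -0.057   0.0407] [ 0.4416 -0.0569  0.0408] [0.0316 0.0303 0.0086]
top thim 37 [0.4438 0.0485 0.0223] [0.4437 0.0488 0.0208] [0.0167 0.0171 0.0159]
top post 32 [ 0.6681 -0.1403  0.0878] [ 0.6683 -0.1409  0.0878] [0.0105 0.0114 0.0104]
top tow 1100 [ 0.6655 -0.1389  0.0544] [ 0.6679 -0.1402  0.0617] [0.0709 0.0733 0.0626]
top base 1430 [ 0.6618 -0.1364  0.0439] [ 0.6509 -0.1349  0.0485] [0.1107 0.1129 0.089 ]
241 247 5.909090909090909
314 117 2.888888888888889
405 145 4.33333333333333
[... 411 characters left out ...]
), 111, 0.00058)
side cap 225 [ 0.6368 -0.2983  0.0602] [ 0.638  -0.2967  0.0593] [0.0334 0.0342 0.0065]
side blue 85 [0.6233 0.2788 0.0405] [0.6236 0.2817 0.0402] [0.0358 0.0385 0.0077]
side red 185 [ 0.4419 -0.061   0.0402] [ 0.4426 -0.0603  0.0399] [0.0336 0.0347 0.0068]
side thim 54 [0.4433 0.0425 0.0185] [0.4458 0.0442 0.0187] [0.0194 0.0135 0.0133]
side post 30 [ 0.6682 -0.1456  0.086 ] [ 0.6693 -0.1446  0.0856] [0.0098 0.0098 0.0098]
side tow 869 [ 0.6608 -0.1512  0.0551] [ 0.6663 -0.1453  0.0603] [0.0669 0.068  0.0605]
side base 1486 [ 0.6602 -0.152   0.0366] [ 0.6686 -0.1456  0.0473] [0.0781 0.0742 0.0865]
194 213 5.909090909090909
313 196 2.888888888888889
378 263 4.333333333333333
```

View pics/ztop.png

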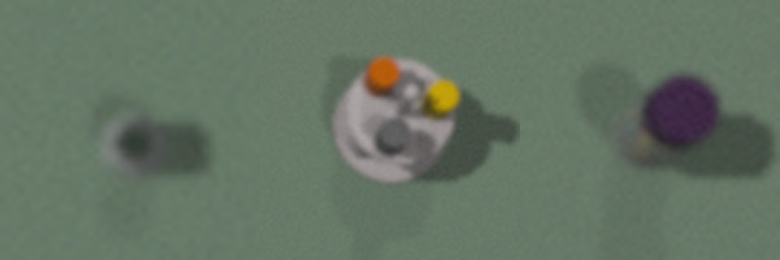

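View pics/zside.png

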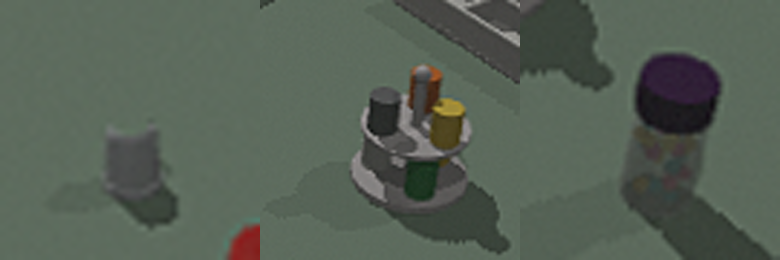

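```bash
cat >> h.py <<'E'
def go(x,y,z,yaw=90.):
    "shift in cm & deg from current measured pose (yaw = world direction of tool x)"
    s=monitor.state(); M=rot(s["eef_rot"]); d=M.T@(np.array([x,y,z])-s["tcp_pos"])*100
    cur=np.degrees(np.arctan2(M[1,0],M[0,0])); t=-((yaw-cur+180)%360-180)  # tool z down
    print("t",round(s["time_s"],2),"tcp",s["tcp_pos"].round(4),"yaw",cur.round(2),"SHIFT",d.round(2),"TURN",round(t,1),"open",round(s["opening"],4),"F",s["force"].round(1))
E
python3 - <<'E'
from h import *
s=monitor.state();M=rot(s["eef_rot"]);f=grab_frame("wrist")
print(M.round(3)); print("cam in tool",(M.T@(np.array(f["origin"])-s["tcp_pos"])).round(4)); print((M.T@rot(f["rotation"])).round(3))
P=np.load("top.npz")["P"]
for r in ((.55,.75,-.45,-.3),(.55,.8,.2,.4)):
    m=(P[...,0]>r[0])&(P[...,0]<r[1])&(P[...,1]>r[2])&(P[...,1]<r[3])&(P[...,2]>.065); q=P[m]
    if len(q): print(r,len(q),q.min(0).round(3),q.max(0).round(3))
go(.44,.10,.30)
E
```

```text
[[-0.915  0.404 -0.   ]
 [ 0.404  0.915 -0.   ]
 [-0.    -0.    -1.   ]]
cam in tool [ 0.0696 -0.0006 -0.1709]
[[-0.001 -0.968 -0.249]
 [ 1.    -0.001 -0.001]
 [ 0.    -0.249  0.968]]
(0.55, 0.75, -0.45, -0.3) 556 [ 0.698 -0.45   0.065] [ 0.75  -0.387  0.106]
(0.55, 0.8, 0.2, 0.4) 419 [0.788 0.319 0.065] [0.8   0.4   0.094]
t 0.45 tcp [0.2625 0.5946 0.2145] yaw 156.17 SHIFT [-36.21 -38.08  -8.54] TURN 66.2 open 0.0916 F [ 0.2 -0.2 -0.2]
```

```bash
python3 -c "
from h import *
go(.44,.285,.25)"
```

```text
t 0.45 tcp [0.2625 0.5946 0.2145] yaw 156.17 SHIFT [-28.74 -21.15  -3.54] TURN 66.2 open 0.0916 F [ 0.2 -0.2 -0.2]
```

carry_out([
  [9.1,[-5,-3.5,-3],10],
  [9.1,[-10,-7,-3.5],20],
  [9.1,[-15,-10.5,-3.5],30],
  [9.1,[-20,-14,-3.5],40],
  [9.1,[-25,-17.5,-3.5],50],
])

```text
time_s: 1.08
tcp_pos: [0.4215, 0.3318, 0.25]
eef_rot: [0.0, 0.603, 0.798, 0.001]
force: [-0.2, 0.2, 1.1]
opening: 0.0907
```

```bash
python3 -c "
from h import *
go(.44,.285,.25)"
```

```text
t 1.07 tcp [0.4215 0.3318 0.25  ] yaw 105.85 SHIFT [-5.   0.5  0. ] TURN 15.8 open 0.0907 F [-0.2  0.2  1.1]
```

carry_out([
  [9.1,[-2.5,0.3,0],8],
  [9.1,[-5.2,0.5,0],16.2],
  [9.1,[-5.2,0.5,0],16.2],
  [9.1,[-5.2,0.5,0],16.2],
])

```text
time_s: 1.58
tcp_pos: [0.4394, 0.2862, 0.2497]
eef_rot: [-0.0, 0.706, 0.708, 0.0]
force: [0.5, 0.9, -0.2]
opening: 0.0911
```

```bash
python3 - <<'E'
from loc import *
go(.44,.285,.25)
f=grab_frame("wrist");cv2.imwrite("pics/w1.png",f["image"][:,:,::-1])
M=masks(f["image"]);px=proj(f,[[.4405,.285,.004]])[0];print(px,fit(f,M["mat"],px,.004,.07,120))
E
```

```text
t 1.57 tcp [0.4394 0.2862 0.2497] yaw 90.17 SHIFT [-0.12  0.06 -0.03] TURN 0.2 open 0.0911 F [ 0.5  0.9 -0.2]
[280.43072688 181.85808645] (array([0.4399, 0.2858, 0.0693]), 7910, 0.0003)
```

View pics/w1.png

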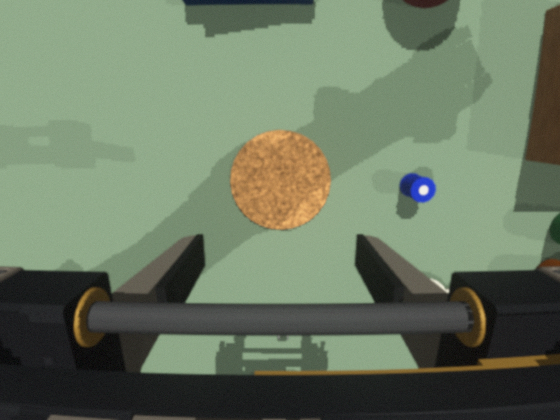

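The wrist view shows the mat centred at (280,180), fitted at (0.4399, 0.2858). The blue spool is at (418,188). I'll move towards the hoop and look again midway.

carry_out([
  [9.1,[-5,0.2,0],0],
  [9.1,[-10,0.6,0],0],
  [9.1,[-15,0.6,0],0],
  [9.1,[-20,0.6,0],0],
  [9.1,[-24,0.6,0],0],
])

```text
time_s: 2.25
tcp_pos: [0.4457, 0.0443, 0.2498]
eef_rot: [0.0, 0.706, 0.708, 0.0]
force: [0.5, -0.8, -0.1]
opening: 0.0908
```

carry_out([
  [9.1,[0,0,0],0],
  [9.1,[0,0,0],0],
])

```text
time_s: 2.5
tcp_pos: [0.4459, 0.0465, 0.2496]
eef_rot: [-0.0, 0.706, 0.708, 0.0]
force: [-0.8, 0.4, -0.5]
opening: 0.0909
```

```bash
python3 - <<'E'
from loc import *
go(.4455,-.29,.25)
f=grab_frame("wrist");cv2.imwrite("pics/w2.png",f["image"][:,:,::-1])
np.savez("w2.npz",P=cloud(f))
M=masks(f["image"])
for nm,key,p,z,r,win in [("bowl","white",(.655,.0975),.014,.048,70),("red","red",(.4425,-.058),.04,.017,45)]:
    px=proj(f,[[*p,z]])[0]; print(nm,px,fit(f,M[key],px,z,r,win))
E
```

```text
t 2.5 tcp [0.4459 0.0465 0.2496] yaw 90.13 SHIFT [-33.65  -0.11  -0.05] TURN 0.1 open 0.0909 F [-0.8  0.4 -0.5]
bowl [435.9213762  145.11304093] (array([0.6561, 0.0972, 0.0496]), 4553, 0.00384)
red [277.01281278 261.58411962] (array([ 0.4422, -0.0529,  0.0199]), 580, 0.00239)
```

View pics/w2.png

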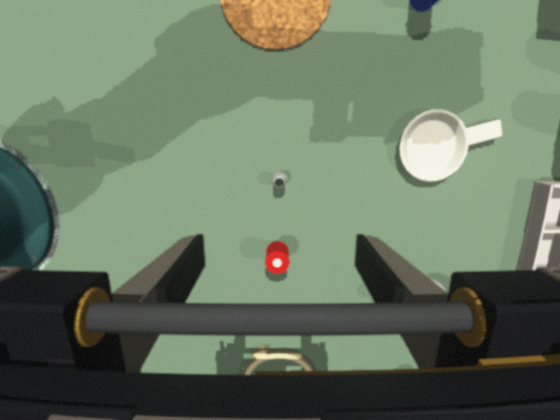

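The thimble is at (279,181) and the bowl at (435,145). Now on to the hoop.

carry_out([
  [9.1,[-6,0,0],0],
  [9.1,[-12,0,0],0],
  [9.1,[-18,0,0],0],
  [9.1,[-24,0,0],0],
  [9.1,[-29,0,0],0],
])

```text
time_s: 3.18
tcp_pos: [0.4465, -0.2456, 0.2496]
eef_rot: [0.0, 0.706, 0.708, 0.0]
force: [0.6, -1.1, 0.5]
opening: 0.091
```

carry_out([
  [9.1,[-3,0,0],0],
  [9.1,[-4.6,0,0],0],
  [9.1,[-4.6,0,0],0],
  [9.1,[-4.6,0,0],0],
])

```text
time_s: 3.68
tcp_pos: [0.4463, -0.2893, 0.2493]
eef_rot: [-0.0, 0.706, 0.708, 0.0]
force: [-0.9, 0.2, 0.2]
opening: 0.0909
```

```bash
python3 - <<'E'
from loc import *
go(.4455,-.29,.25)
f=grab_frame("wrist");cv2.imwrite("pics/w3.png",f["image"][:,:,::-1])
M=masks(f["image"])
for nm,key,p,z,r,win in [("hoop","ivory",(.4455,-.29),.012,.06,90),("cap","cap",(.638,-.296),.06,.016,45)]:
    px=proj(f,[[*p,z]])[0]; print(nm,px,fit(f,M[key],px,z,r,win))
E
```

```text
t 3.67 tcp [ 0.4463 -0.2893  0.2493] yaw 90.12 SHIFT [-0.07 -0.08 -0.07] TURN 0.1 open 0.0909 F [-0.9  0.2  0.2]
hoop [279.09433037 182.49821257] (array([ 0.4452, -0.2912,  0.0597]), 2184, 0.0005)
cap [435.39367934 194.48218545] (array([ 0.6367, -0.296 ,  0.0149]), 470, 0.00045)
```

View pics/w3.png

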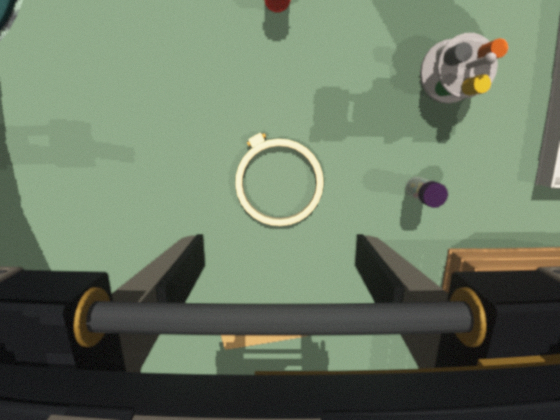

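The hoop measures (0.4452, -0.2912), with its lug at (258,140), clear of the +x rim. I'll pinch the +x side.

carry_out([
  [4.0,[-0.2,3,4],0],
  [4.0,[-0.2,5.4,9],0],
  [4.0,[-0.2,5.4,14],0],
  [4.0,[-0.2,5.4,18],0],
  [4.0,[-0.2,5.4,21],0],
], grip_force=15)

```text
time_s: 4.35
tcp_pos: [0.4996, -0.2911, 0.0377]
eef_rot: [-0.001, 0.707, 0.708, -0.0]
force: [0.7, 0.2, 0.6]
opening: 0.0432
```

carry_out([
  [4.0,[0,0,0],0],
  [4.0,[0,0,0],0],
])

```text
time_s: 4.6
tcp_pos: [0.5005, -0.2929, 0.0408]
eef_rot: [0.001, 0.707, 0.707, 0.0]
force: [0.6, -0.4, 0.0]
opening: 0.0399
```

```bash
python3 - <<'E'
from loc import *
go(.5007,-.2912,.003)
f=grab_frame("wrist");cv2.imwrite("pics/w4.png",f["image"][:,:,::-1])
E
```

```text
t 4.6 tcp [ 0.5005 -0.2929  0.0408] yaw 90.02 SHIFT [0.18 0.01 3.78] TURN 0.0 open 0.0399 F [ 0.6 -0.4  0. ]
```

View pics/w4.png

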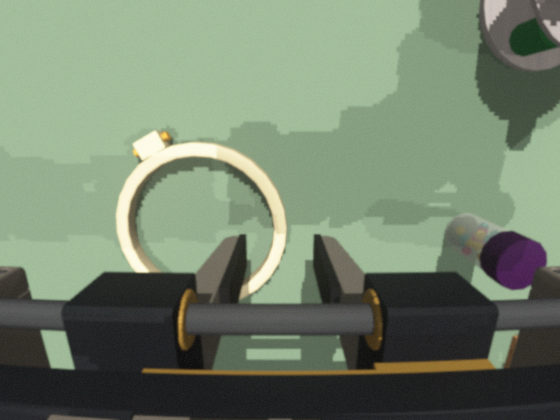

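The fingers straddle the right-hand rim. Going down the rest of the way.

carry_out([
  [4.0,[0.1,0,1.8],0],
  [4.0,[0.1,0,3.2],0],
  [4.0,[0.1,0,3.7],0],
  [4.0,[0.1,0,3.7],0],
])

```text
time_s: 5.15
tcp_pos: [0.4992, -0.292, 0.002]
eef_rot: [-0.0, 0.707, 0.707, -0.0]
force: [-0.3, 0.6, 0.5]
opening: 0.0399
```

carry_out([
  [0.5,[0,0,0],0],
  [0.5,[0,0,0],0],
  [0.5,[0,0,0],0],
  [0.5,[0,0,0],0],
  [0.5,[0,0,0],0],
], grip_force=15)

```text
time_s: 5.78
tcp_pos: [0.4998, -0.2921, 0.0028]
eef_rot: [0.0, 0.707, 0.707, 0.0]
force: [-0.7, 0.7, 2.1]
opening: 0.0077
```

```bash
python3 - <<'E'
from loc import *
go(.5007,-.2912,.003)
E
```

```text
t 5.78 tcp [ 0.4998 -0.2921  0.0028] yaw 89.98 SHIFT [ 0.09  0.09 -0.02] TURN -0.0 open 0.0077 F [-0.7  0.7  2.1]
```

carry_out([
  [0.5,[0,0,-1],0],
  [0.5,[0,0,-3],0],
  [0.5,[0,0,-6],0],
  [0.5,[0,0,-10],0],
  [0.5,[0,0,-12],0],
])

```text
time_s: 6.4
tcp_pos: [0.5005, -0.2928, 0.1257]
eef_rot: [0.002, 0.707, 0.707, 0.001]
force: [0.5, 0.2, -1.1]
opening: 0.0079
```

```bash
python3 - <<'E'
from loc import *
go(.5007,-.2912,.003)
f=grab_frame("wrist");g=grab_frame("side");cv2.imwrite("pics/w5.png",np.hstack([cv2.resize(f["image"],(400,300)),cv2.resize(g["image"],(400,300))])[:,:,::-1])
E
```

```text
t 6.4 tcp [ 0.5005 -0.2928  0.1257] yaw 89.96 SHIFT [ 0.17 -0.03 12.26] TURN -0.0 open 0.0079 F [ 0.5  0.2 -1.1]
```

View pics/w5.png

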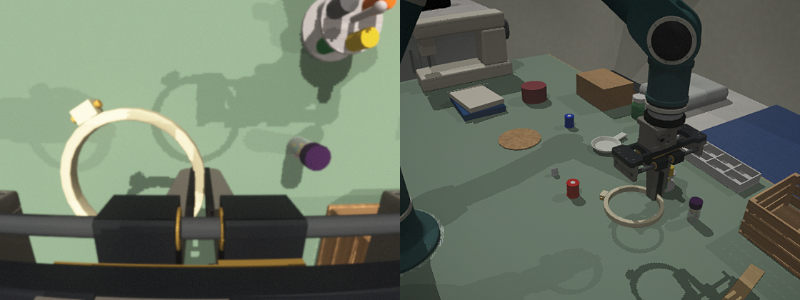

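The hoop is held level and clear of the table. Carrying it to the mat.

carry_out([
  [0.5,[3,0,0],0],
  [0.5,[8,0,0],0],
  [0.5,[13,0,0],0],
  [0.5,[18,0,0],0],
  [0.5,[23,0,0],0],
])

```text
time_s: 7.12
tcp_pos: [0.4987, -0.0603, 0.1215]
eef_rot: [-0.001, 0.707, 0.707, -0.001]
force: [1.2, -0.5, -0.5]
opening: 0.008
```

carry_out([
  [0.5,[5,0,0],0],
  [0.5,[10,-0.5,0],0],
  [0.5,[15,-0.5,0],0],
  [0.5,[20,-0.5,0],0],
  [0.5,[25,-0.5,0],0],
])

```text
time_s: 7.75
tcp_pos: [0.4938, 0.1894, 0.1215]
eef_rot: [-0.0, 0.707, 0.707, -0.001]
force: [-0.0, 0.8, 0.0]
opening: 0.0079
```

carry_out([
  [0.5,[4,0,0],0],
  [0.5,[7.5,0,1],0],
  [0.5,[9.7,0,3],0],
  [0.5,[9.7,0,5],0],
  [0.5,[9.7,0,5],0],
])

```text
time_s: 8.38
tcp_pos: [0.4934, 0.2825, 0.0703]
eef_rot: [0.0, 0.708, 0.706, -0.003]
force: [-0.0, -1.3, -0.2]
opening: 0.0077
```

carry_out([
  [0.5,[0,0,0],0],
  [0.5,[0,0,0],0],
])

```text
time_s: 8.62
tcp_pos: [0.4956, 0.2842, 0.0734]
eef_rot: [0.0, 0.708, 0.706, 0.001]
force: [-0.6, 0.7, -0.6]
opening: 0.0077
```

```bash
cat > hoopc.py <<'E'
from loc import *
go(.4952,.2849,.007)
s=monitor.state()
f=grab_frame("wrist");cv2.imwrite("pics/w6.png",f["image"][:,:,::-1])
M=masks(f["image"])["ivory"].astype(np.uint8)
zt=s["tcp_pos"][2]+.009
P=cloud(f); 
m=(M>0)&(abs(P[...,2]-zt)<.012)&(P[...,0]<s["tcp_pos"][0]+.015)
q=P[m]; q=q[np.hypot(q[:,0]-(s["tcp_pos"][0]-.055),q[:,1]-s["tcp_pos"][1])<.066]
A=np.c_[q[:,:2]-q[:,:2].mean(0),np.ones(len(q))]; pl=np.linalg.lstsq(A,q[:,2],rcond=None)[0]; print("plane tilt deg",np.degrees(pl[:2]).round(2),pl[2],"zt",zt,len(q))
px=np.argwhere(m)[:,::-1]
W=plane(f,px,zt)[:,:2]
r=least_squares(lambda p:np.clip(abs(np.hypot(*(W-p).T)-.0555)-.0045,0,None),[s["tcp_pos"][0]-.0555,s["tcp_pos"][1]],loss="soft_l1",f_scale=.001)
print("centre",r.x.round(4),"rel",(r.x-s["tcp_pos"][:2]).round(4),abs(r.fun).mean())
E
python3 hoopc.py
```

```text
t 8.62 tcp [0.4956 0.2842 0.0734] yaw 89.88 SHIFT [ 0.06 -0.05  6.64] TURN -0.1 open 0.0077 F [-0.6  0.7 -0.6]
plane tilt deg [0.51 0.57] 0.08236637886948288 zt 0.08237662096618438 7522
centre [0.4404 0.2865] rel [-0.0552  0.0022] 0.0010699982901297448
```

View pics/w6.png

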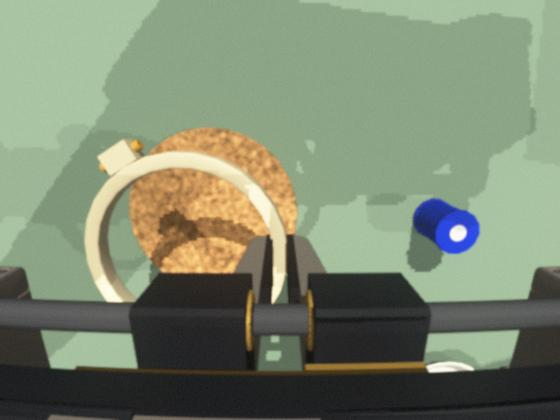

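carry_out([
  [0.5,[-0.05,-0.05,2.5],0],
  [0.5,[-0.05,-0.05,4.5],0],
  [0.5,[-0.05,-0.05,5.6],0],
  [0.5,[-0.05,-0.05,5.6],0],
  [0.5,[-0.05,-0.05,5.6],0],
])

```text
time_s: 9.3
tcp_pos: [0.4949, 0.2846, 0.0171]
eef_rot: [0.0, 0.707, 0.707, 0.0]
force: [0.1, -0.1, 0.1]
opening: 0.0076
```

```bash
python3 hoopc.py
```

```text
t 9.3 tcp [0.4949 0.2846 0.0171] yaw 89.96 SHIFT [0.03 0.03 1.01] TURN -0.0 open 0.0076 F [ 0.1 -0.1  0.1]
plane tilt deg [0.55 0.67] 0.02598654179149669 zt 0.026074167851200737 7609
centre [0.4399 0.2867] rel [-0.055   0.0022] 0.0010920797264827497
```

View pics/w6.png

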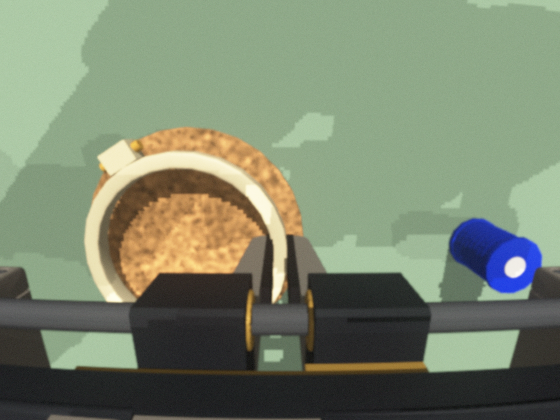

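carry_out([
  [0.5,[-0.05,0,0.5],0],
  [0.5,[-0.05,0,0.9],0],
  [0.5,[-0.05,0,1.0],0],
  [0.5,[-0.05,0,1.0],0],
])

```text
time_s: 9.85
tcp_pos: [0.4942, 0.2839, 0.0068]
eef_rot: [-0.0, 0.707, 0.707, -0.0]
force: [-1.3, -0.7, 4.6]
opening: 0.0079
```

carry_out([
  [2.5,[0,0,0],0],
  [2.5,[0,0,0],0],
  [2.5,[0,0,0],0],
  [2.5,[0,0,-1.5],0],
  [2.5,[0,0,-4],0],
])

```text
time_s: 10.48
tcp_pos: [0.4941, 0.2836, 0.0472]
eef_rot: [0.0, 0.707, 0.707, -0.001]
force: [-0.0, 0.1, 0.5]
opening: 0.0249
```

carry_out([
  [5,[0,-1.5,-5],0],
  [5,[0,-3.5,-10],0],
  [5,[0,-5.5,-15],0],
  [5,[0,-5.5,-19],0],
  [5,[0,-5.5,-19.6],0],
])

```text
time_s: 11.1
tcp_pos: [0.4406, 0.2848, 0.2461]
eef_rot: [-0.001, 0.707, 0.707, 0.003]
force: [-1.0, -0.1, 0.9]
opening: 0.0502
```

carry_out([
  [5,[0,0,0],0],
  [5,[0,0,0],0],
])

```text
time_s: 11.35
tcp_pos: [0.4387, 0.2834, 0.2413]
eef_rot: [0.0, 0.707, 0.707, -0.001]
force: [0.0, -0.7, 0.3]
opening: 0.05
```

```bash
python3 - <<'E'
from loc import *
go(.44,.2855,.25)
for n in("wrist","top","side"):
    f=grab_frame(n);cv2.imwrite(f"pics/a7{n}.png",f["image"][:,:,::-1])
    M=masks(f["image"]);P=cloud(f)
    hoop=M["ivory"]
    px=proj(f,[[.44,.286,.016]])[0]; print(n,"hoop",fit(f,hoop,px,.016,.06,110))
    print(n,"mat",fit(f,M["mat"]|M["ivory"],px,.004,.07,110))
E
```

```text
t 11.35 tcp [0.4387 0.2834 0.2413] yaw 89.96 SHIFT [ 0.21  0.13 -0.87] TURN -0.0 open 0.05 F [ 0.  -0.7  0.3]
wrist hoop (array([0.4399, 0.288 , 0.068 ]), 8154, 0.00035)
wrist mat (array([0.44  , 0.2861, 0.07  ]), 8441, 0.00037)
top hoop (array([0.4425, 0.2869, 0.0646]), 3221, 0.00173)
top mat (array([0.441 , 0.2874, 0.0686]), 3817, 0.00071)
side hoop (array([0.4383, 0.2826, 0.0544]), 423, 0.00356)
side mat (array([0.4479, 0.2991, 0.0566]), 720, 0.00354)
```

View pics/a7wrist.png

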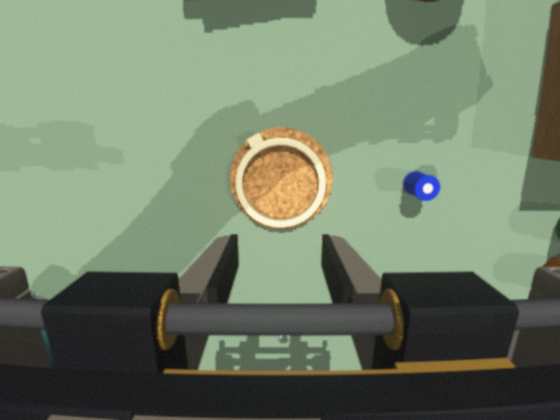

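```bash
cat > hm.py <<'E'
from loc import *
for n in("wrist","top"):
    f=grab_frame(n); a=cv2.GaussianBlur(f["image"],(0,0),.6).astype(int)
    px=proj(f,[[.44,.286,.016]])[0].astype(int); k=60 if n=="wrist" else 45
    m=np.zeros(a.shape[:2],bool); sl=(slice(px[1]-k,px[1]+k),slice(px[0]-k,px[0]+k))
    b=a[...,2]; sub=b[sl]; ok=(a[...,0]-b>10)
    # colours
    v=sub[ok[sl]]; th=cv2.threshold(v.astype(np.uint8).reshape(-1,1),0,255,cv2.THRESH_OTSU)[0]
    m[sl]=(ok&(b>th))[sl]
    n_,l,st,ce=cv2.connectedComponentsWithStats(m.astype(np.uint8)); kk=1+np.argmax(st[1:,4]); m=l==kk
    W=plane(f,np.argwhere(m)[:,::-1],.016)[:,:2]
    r=least_squares(lambda p:np.clip(abs(np.hypot(*(W-p).T)-.0555)-.004,0,None),[.44,.286],loss="soft_l1",f_scale=.001)
    print(n,"hoop",th,m.sum(),r.x.round(4),fit(f,m,px,.016,.06,110),"mat",fit(f,masks(f["image"])["mat"]|masks(f["image"])["ivory"],px,.004,.07,110))
E
python3 hm.py
```

```text
wrist hoop 136.0 1950 [0.4385 0.2843] (array([0.4393, 0.2829, 0.0593]), 1950, 0.00038) mat (array([0.4399, 0.2861, 0.07  ]), 8426, 0.00033)
top hoop 97.0 975 [0.4389 0.2852] (array([0.4397, 0.2839, 0.0593]), 975, 0.00064) mat (array([0.441 , 0.2874, 0.0686]), 3799, 0.00072)
```

```bash
python3 - <<'E'
from loc import *
f=grab_frame("wrist"); o=ortho(f,.44,.286,.016,half=.08,s=.0004); o2=ortho(f,.44,.286,.004,half=.08,s=.0004)
for im,r in((o,(60,51)),(o2,(70,))):
    for q in r: cv2.circle(im,(200,200),int(q/.4),(255,0,0),1)
cv2.imwrite("pics/o8.png",np.hstack([o,o2])[:,:,::-1])
E
```

```text
(no output)
```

View pics/o8.png

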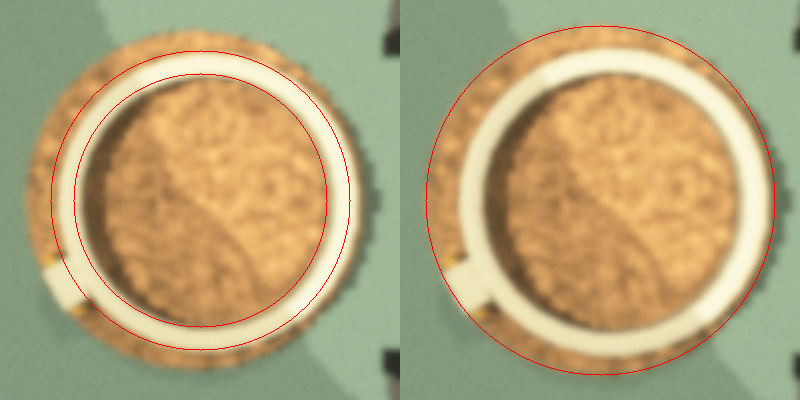

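The overlay shows the hoop about 3 mm too far toward −y, with x fine. I'll re-grip it and nudge it +y.

carry_out([
  [3,[0,3,5],0],
  [3,[0,5.6,10],0],
  [3,[0,5.6,15],0],
  [3,[0,5.6,19.5],0],
  [3,[0,5.6,20.5],0],
])

```text
time_s: 12.28
tcp_pos: [0.4936, 0.2826, 0.0347]
eef_rot: [-0.0, 0.707, 0.707, -0.003]
force: [-0.4, -0.7, -0.1]
opening: 0.0294
```

carry_out([
  [3,[0,0,0],0],
  [3,[0,0,0],0],
])

```text
time_s: 12.52
tcp_pos: [0.4967, 0.2847, 0.0395]
eef_rot: [0.0, 0.707, 0.707, 0.002]
force: [0.3, -0.3, 0.9]
opening: 0.0302
```

```bash
python3 -c "
from h import *
go(.4948,.2838,.008)"
```

```text
t 12.53 tcp [0.4967 0.2847 0.0395] yaw 89.97 SHIFT [-0.1  -0.19  3.15] TURN -0.0 open 0.0302 F [ 0.3 -0.3  0.9]
```

carry_out([
  [3,[0,-0.1,1.5],0],
  [3,[0,-0.1,2.8],0],
  [3,[0,-0.1,3.1],0],
  [3,[0,-0.1,3.1],0],
  [3,[0,-0.1,3.1],0],
])

```text
time_s: 13.15
tcp_pos: [0.4947, 0.2839, 0.0068]
eef_rot: [0.0, 0.707, 0.707, 0.0]
force: [-0.0, 1.1, 0.5]
opening: 0.0301
```

carry_out([
  [3,[0,0,0],0],
  [3,[0,0,0],0],
  [3,[0,0,0],0],
])

```text
time_s: 13.52
tcp_pos: [0.4944, 0.284, 0.0067]
eef_rot: [0.0, 0.707, 0.707, 0.0]
force: [0.0, 0.1, 0.6]
opening: 0.0301
```

```bash
python3 -c "
from h import *
go(.4948,.2838,.008)
for i in range(6): grab_frame('top'); print(monitor.state()['tcp_pos'].round(4))"
```

```text
t 13.53 tcp [0.4944 0.284  0.0067] yaw 89.98 SHIFT [-0.02  0.04 -0.13] TURN -0.0 open 0.0301 F [0.  0.1 0.6]
[0.4944 0.284  0.0067]
[0.4944 0.284  0.0067]
[0.4944 0.284  0.0066]
[0.4944 0.284  0.0066]
[0.4944 0.284  0.0066]
[0.4944 0.284  0.0066]
```

carry_out([
  [0.5,[0,0,0],0],
  [0.5,[0,0,0],0],
  [0.5,[0,0,0],0],
  [0.5,[0,0,-0.1],0],
  [0.5,[0,0.03,-0.3],0],
])

```text
time_s: 14.45
tcp_pos: [0.4946, 0.2839, 0.0096]
eef_rot: [0.0, 0.707, 0.707, -0.0]
force: [-0.6, 0.8, -0.1]
opening: 0.0077
```

carry_out([
  [0.5,[0.2,0,0],0],
  [0.5,[0.32,0,0],0],
  [0.5,[0.32,0,0.1],0],
  [0.5,[0.32,0,0.25],0],
  [0.5,[0.32,0,0.25],0],
])

```text
time_s: 15.08
tcp_pos: [0.4946, 0.287, 0.0069]
eef_rot: [-0.0, 0.707, 0.707, -0.0]
force: [-0.7, -0.7, -0.3]
opening: 0.0077
```

carry_out([
  [2.5,[0,0,0],0],
  [2.5,[0,0,0],0],
  [2.5,[0,0,0],0],
  [2.5,[0,0,-1.5],0],
  [2.5,[0,0,-4],0],
])

```text
time_s: 15.7
tcp_pos: [0.4944, 0.2868, 0.0478]
eef_rot: [-0.0, 0.707, 0.707, -0.001]
force: [0.1, 0.9, -0.0]
opening: 0.0252
```

carry_out([
  [5,[0,-1.5,-5],0],
  [5,[0,-3.5,-10],0],
  [5,[0,-5.5,-15],0],
  [5,[0,-5.5,-19],0],
  [5,[0,-5.5,-19.6],0],
])

```text
time_s: 16.32
tcp_pos: [0.4409, 0.288, 0.2466]
eef_rot: [-0.001, 0.707, 0.707, 0.003]
force: [-0.0, -0.5, -0.1]
opening: 0.0499
```

carry_out([
  [5,[0,0,0],0],
  [5,[0,0,0],0],
  [5,[0,0,0],0],
  [5,[0,0,0],0],
])

```text
time_s: 16.82
tcp_pos: [0.4395, 0.2868, 0.2424]
eef_rot: [0.0, 0.707, 0.707, -0.001]
force: [-0.1, 0.5, 0.5]
opening: 0.0501
```

```bash
python3 hm.py; python3 - <<'E'
from loc import *
go(.44,.286,.25)
f=grab_frame("wrist"); o=ortho(f,.44,.286,.016,half=.08,s=.0004); o2=ortho(f,.44,.286,.004,half=.08,s=.0004)
for im,r in((o,(60,51)),(o2,(70,))):
    for q in r: cv2.circle(im,(200,200),int(q/.4),(255,0,0),1)
cv2.imwrite("pics/o9.png",np.hstack([o,o2])[:,:,::-1])
E
```

```text
wrist hoop 135.0 1976 [0.4388 0.2872] (array([0.4396, 0.2858, 0.0594]), 1976, 0.00042) mat (array([0.4398, 0.2861, 0.0702]), 8393, 0.00035)
top hoop 97.0 989 [0.4394 0.2881] (array([0.4401, 0.2869, 0.0594]), 989, 0.00057) mat (array([0.4409, 0.2872, 0.0688]), 3854, 0.00071)
t 16.93 tcp [0.4396 0.287  0.2427] yaw 89.96 SHIFT [-0.1   0.04 -0.73] TURN -0.0 open 0.0504 F [ 0.2 -1.2 -0.3]
```

View pics/o9.png

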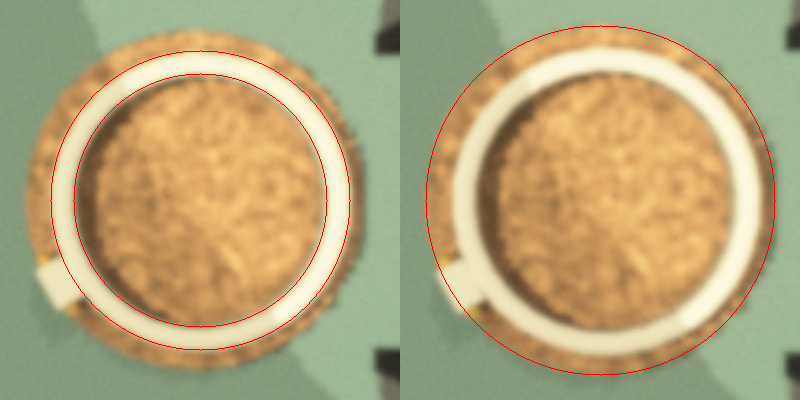

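The hoop is centred on the mat to about 0.5 mm. Next, the vial.

carry_out([
  [5,[-4.5,1.5,0],0],
  [5,[-9.5,3.2,0],0],
  [5,[-14.5,4.9,0],0],
  [5,[-19.5,6.6,0],0],
  [5,[-24.5,8.3,0],0],
])

```text
time_s: 17.6
tcp_pos: [0.523, 0.0407, 0.2433]
eef_rot: [0.0, 0.707, 0.707, 0.0]
force: [1.1, 0.6, 0.9]
opening: 0.0499
```

carry_out([
  [5,[-5,1.7,0],0],
  [5,[-10,3.4,0],0],
  [5,[-15,5.1,0],0],
  [5,[-20,6.8,0],0],
  [5,[-25,8.4,0],0],
])

```text
time_s: 18.23
tcp_pos: [0.6071, -0.2093, 0.2429]
eef_rot: [-0.0, 0.707, 0.707, 0.0]
force: [0.7, 0.2, 1.0]
opening: 0.0496
```

carry_out([
  [5,[-5,1.7,0],0],
  [5,[-8.8,3,0],0],
  [5,[-8.8,3,0],0],
  [5,[-8.8,3,0],0],
  [5,[-8.8,3,0],0],
])

```text
time_s: 18.85
tcp_pos: [0.6368, -0.2939, 0.2431]
eef_rot: [-0.0, 0.706, 0.708, 0.0]
force: [0.3, 0.2, -0.2]
opening: 0.05
```

```bash
cat > vi.py <<'E'
from loc import *
import sys
go(.637,-.296,.25)
f=grab_frame("wrist");cv2.imwrite("pics/v1.png",f["image"][:,:,::-1])
M=masks(f["image"])
px=proj(f,[[.637,-.296,.06]])[0]; print("cap",px,fit(f,M["cap"],px,.06,.016,45))
P=cloud(f); m=(np.hypot(P[...,0]-.637,P[...,1]+.296)<.03)&(P[...,2]>.056)&(P[...,2]<.066); q=P[m]; print(len(q),q.mean(0).round(4))
E
python3 vi.py
```

```text
t 18.85 tcp [ 0.6368 -0.2939  0.2431] yaw 90.1 SHIFT [-0.21  0.02 -0.69] TURN 0.1 open 0.05 F [ 0.3  0.2 -0.2]
cap [279.76566847 191.48028899] (array([ 0.6379, -0.2958,  0.0151]), 532, 0.00053)
546 [ 0.6379 -0.2958  0.0607]
```

View pics/v1.png

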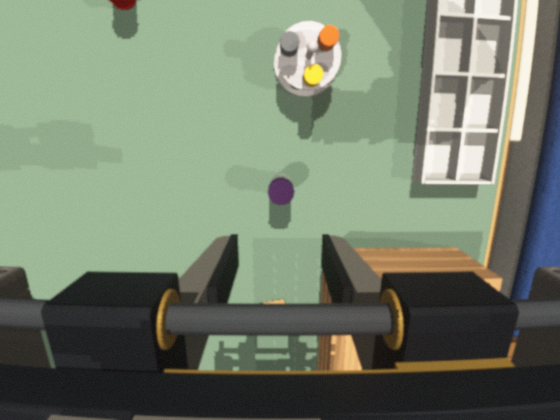

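carry_out([
  [5,[-0.2,0.1,5],0],
  [5,[-0.2,0.1,10],0],
  [5,[-0.2,0.1,14],0],
  [5,[-0.2,0.1,16],0],
  [5,[-0.2,0.1,16],0],
])

```text
time_s: 19.52
tcp_pos: [0.6372, -0.297, 0.0824]
eef_rot: [-0.001, 0.707, 0.707, -0.0]
force: [0.3, 0.1, 0.3]
opening: 0.0501
```

carry_out([
  [5,[0,0,2],0],
  [5,[0,0,4],0],
  [5,[0,0,6],0],
  [5,[0,0,7.1],0],
  [5,[0,0,7.1],0],
])

```text
time_s: 20.15
tcp_pos: [0.6367, -0.2978, 0.0108]
eef_rot: [-0.001, 0.707, 0.707, -0.0]
force: [0.3, -0.7, -0.4]
opening: 0.0501
```

carry_out([
  [5,[0,0,0],0],
  [5,[0,0,0],0],
])

```text
time_s: 20.4
tcp_pos: [0.6379, -0.2982, 0.0129]
eef_rot: [0.001, 0.707, 0.707, 0.0]
force: [-0.2, -1.1, 0.9]
opening: 0.0504
```

```bash
python3 - <<'E'
from loc import *
go(.6379,-.2958,.012)
f=grab_frame("wrist");g=grab_frame("side");cv2.imwrite("pics/v2.png",np.hstack([cv2.resize(f["image"],(400,300)),cv2.resize(g["image"][180:380,280:560],(400,300))])[:,:,::-1])
E
```

```text
t 20.4 tcp [ 0.6379 -0.2982  0.0129] yaw 89.97 SHIFT [ 0.24 -0.    0.09] TURN -0.0 open 0.0504 F [-0.2 -1.1  0.9]
```

View pics/v2.png

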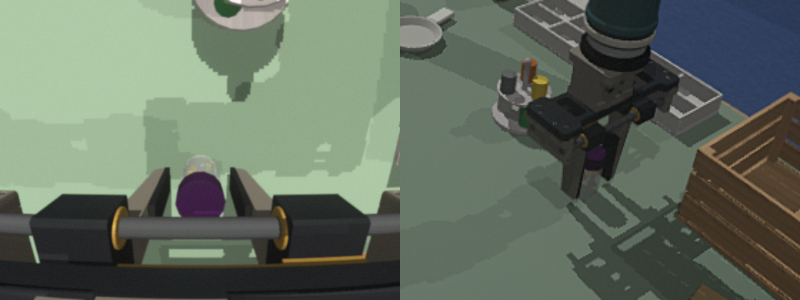

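carry_out([
  [5,[0.2,0,0],0],
  [5,[0.2,0,0],0],
  [2,[0.2,0,0],0],
  [2,[0.2,0,0],0],
  [2,[0.2,0,0],0],
], grip_force=12)

```text
time_s: 21.12
tcp_pos: [0.6374, -0.296, 0.0121]
eef_rot: [0.0, 0.707, 0.707, 0.0]
force: [0.3, 0.0, 0.2]
opening: 0.0315
```

carry_out([
  [2,[0,0,0],0],
  [2,[0,0,0],0],
  [2,[0,0,0],0],
])

```text
time_s: 21.5
tcp_pos: [0.6374, -0.2959, 0.0121]
eef_rot: [0.0, 0.707, 0.707, -0.0]
force: [0.2, -0.7, 0.1]
opening: 0.0313
```

```bash
cat > held.py <<'E'
from loc import *
import sys
zoff=float(sys.argv[1]) # top height above tcp
key=sys.argv[2]; r=float(sys.argv[3])
s=monitor.state(); t=s["tcp_pos"]; go(*t)
f=grab_frame("wrist"); cv2.imwrite("pics/held.png",f["image"][:,:,::-1])
px=proj(f,[[t[0],t[1],t[2]+zoff]])[0]
o=fit(f,masks(f["image"])[key],px,t[2]+zoff,r,70); print(px,o,"rel",(o[0][:2]-t[:2]).round(4))
E
python3 held.py .048 cap .016
```

```text
t 21.5 tcp [ 0.6374 -0.2959  0.0121] yaw 89.97 SHIFT [0. 0. 0.] TURN -0.0 open 0.0313 F [ 0.2 -0.7  0.1]
[279.66562102 288.36269018] (array([ 0.6372, -0.2911,  0.0152]), 3395, 0.00071) rel [-0.0002  0.0048]
```

carry_out([
  [2,[0,0,-1],0],
  [2,[0,0,-4],0],
  [2,[0,0,-8],0],
  [2,[0,0,-12],0],
  [2,[0,0,-15],0],
])

```text
time_s: 22.18
tcp_pos: [0.6377, -0.2964, 0.1648]
eef_rot: [0.001, 0.707, 0.707, 0.0]
force: [0.5, 0.7, 0.4]
opening: 0.0317
```

```bash
python3 held.py .048 cap .016; python3 -c "
from h import *
go(.4394,.2861,.16);
g=grab_frame('side');cv2.imwrite('pics/v3.png',g['image'][:,:,::-1])"
```

```text
t 22.18 tcp [ 0.6377 -0.2964  0.1648] yaw 89.96 SHIFT [0. 0. 0.] TURN -0.0 open 0.0317 F [0.5 0.7 0.4]
[279.9300085  288.43524755] (array([ 0.6375, -0.2915,  0.0151]), 3377, 0.00076) rel [-0.0002  0.0049]
t 22.23 tcp [ 0.6394 -0.2976  0.1688] yaw 89.96 SHIFT [ 58.35 -20.05   0.57] TURN -0.0 open 0.0316 F [ 1.3 -0.7  1. ]
```

View pics/v3.png

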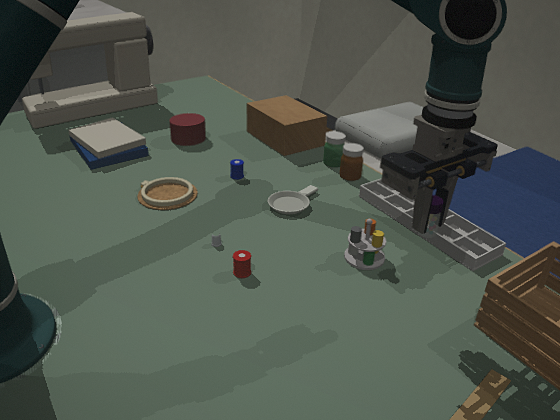

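carry_out([
  [2,[3.5,-1.2,0],0],
  [2,[8,-2.7,0],0],
  [2,[13,-4.4,0],0],
  [2,[18,-6.1,0],0],
  [2,[23,-7.8,0],0],
])

```text
time_s: 22.9
tcp_pos: [0.5582, -0.0641, 0.1613]
eef_rot: [-0.0, 0.707, 0.707, -0.0]
force: [0.4, 0.9, -0.8]
opening: 0.0314
```

carry_out([
  [2,[5,-1.7,0],0],
  [2,[10,-3.4,0],0],
  [2,[15,-5.1,0],0],
  [2,[20,-6.8,0],0],
  [2,[24,-8.2,0],0],
])

```text
time_s: 23.52
tcp_pos: [0.4761, 0.1762, 0.1615]
eef_rot: [-0.0, 0.707, 0.708, -0.0]
force: [1.3, -0.2, -0.7]
opening: 0.0316
```

carry_out([
  [2,[4,-1.4,0],0],
  [2,[7.5,-2.6,0],0],
  [2,[11.2,-3.8,0],0],
  [2,[11.2,-3.8,2],0],
  [2,[11.2,-3.8,6],0],
])

```text
time_s: 24.15
tcp_pos: [0.4401, 0.2864, 0.1015]
eef_rot: [0.0, 0.707, 0.707, 0.001]
force: [-0.5, -0.4, -0.7]
opening: 0.0317
```

carry_out([
  [2,[0,0,0],0],
  [2,[0,0,1],0],
  [2,[0,0,3],0],
  [2,[0,0,3],0],
  [2,[0,0,3],0],
])

```text
time_s: 24.78
tcp_pos: [0.4399, 0.2861, 0.0723]
eef_rot: [0.0, 0.707, 0.707, 0.0]
force: [0.5, 0.2, -0.7]
opening: 0.0318
```

```bash
python3 held.py .048 cap .016; python3 -c "
from h import *
go(.4394,.2861,.017);
g=grab_frame('side');cv2.imwrite('pics/v4.png',np.hstack([cv2.resize(g['image'][100:250,70:270],(400,300)),cv2.resize(cv2.imread('pics/held.png')[:,:,::-1],(400,300))])[:,:,::-1])"
```

```text
t 24.77 tcp [0.4399 0.2861 0.0723] yaw 89.96 SHIFT [0. 0. 0.] TURN -0.0 open 0.0318 F [ 0.5  0.2 -0.7]
[279.69981979 288.2892304 ] (array([0.4399, 0.2908, 0.0152]), 3399, 0.00075) rel [-0.      0.0047]
t 24.82 tcp [0.44   0.2863 0.0725] yaw 89.97 SHIFT [-0.02 -0.07  5.55] TURN -0.0 open 0.0317 F [-0.4  0.8 -1. ]
```

View pics/v4.png

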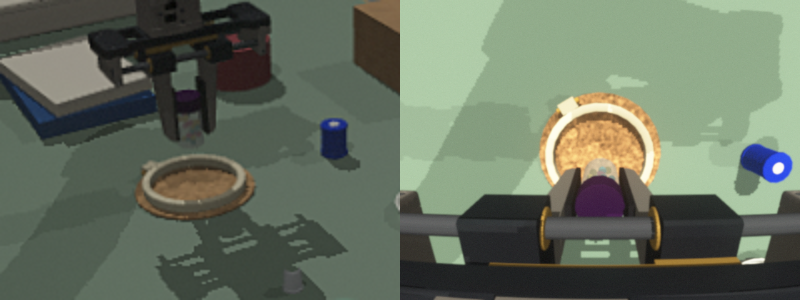

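carry_out([
  [2,[0,-0.05,2],0],
  [2,[0,-0.05,4],0],
  [2,[0,-0.05,5.2],0],
  [2,[0,-0.05,5.4],0],
  [2,[0,-0.05,5.4],0],
])

```text
time_s: 25.5
tcp_pos: [0.4394, 0.286, 0.018]
eef_rot: [0.0, 0.707, 0.707, -0.0]
force: [-1.4, -0.5, -1.1]
opening: 0.0316
```

carry_out([
  [2,[0,0,0],0],
  [2,[0,0,0],0],
  [2,[0,0,0],0],
])

```text
time_s: 25.88
tcp_pos: [0.4393, 0.2864, 0.0184]
eef_rot: [-0.0, 0.707, 0.707, 0.0]
force: [-0.1, -0.1, -0.8]
opening: 0.0318
```

```bash
python3 -c "
from h import *
go(.4394,.2861,.0163)"
```

```text
t 25.88 tcp [0.4393 0.2864 0.0184] yaw 89.98 SHIFT [-0.03  0.01  0.21] TURN -0.0 open 0.0318 F [-0.1 -0.1 -0.8]
```

carry_out([
  [2,[0,0,0.1],0],
  [2,[0,0,0.2],0],
  [2,[0,0,0.2],0],
  [5,[0,0,0.2],0],
  [5,[0,0,0.2],0],
])

```text
time_s: 26.5
tcp_pos: [0.4392, 0.2862, 0.0161]
eef_rot: [0.0, 0.707, 0.707, 0.0]
force: [1.0, 0.3, 0.0]
opening: 0.049
```

carry_out([
  [5,[0,0,0],0],
  [5,[0,0,-2],0],
  [5,[0,0,-5],0],
  [5,[0,0,-9],0],
  [5,[0,0,-14],0],
])

```text
time_s: 27.12
tcp_pos: [0.4389, 0.2857, 0.1581]
eef_rot: [0.0, 0.708, 0.707, -0.0]
force: [1.4, 1.2, 0.4]
opening: 0.0498
```

carry_out([
  [5,[0,0,-5],0],
  [5,[0,0,-9.2],0],
  [5,[0,0,-9.2],0],
  [5,[0,0,-9.2],0],
  [5,[0,0,-9.2],0],
])

```text
time_s: 27.75
tcp_pos: [0.4384, 0.2857, 0.2472]
eef_rot: [0.0, 0.707, 0.707, -0.001]
force: [0.2, -0.0, 0.1]
opening: 0.05
```

```bash
cat > chk.py <<'E'
from loc import *
go(.44,.286,.25)
for n in("wrist","top"):
    f=grab_frame(n)
    if n=="wrist":
        o=[ortho(f,.4398,.286,z,half=.08,s=.0004) for z in(.016,.064)]
        for q in(60,51): cv2.circle(o[0],(200,200),int(q/.4),(255,0,0),1)
        cv2.circle(o[1],(200,200),40,(255,0,0),1); cv2.imwrite("pics/o10.png",np.hstack(o)[:,:,::-1])
    px=proj(f,[[.44,.286,.064]])[0]; print(n,"cap",fit(f,masks(f["image"])["cap"],px,.064,.016,40))
    P=cloud(f); m=(np.hypot(P[...,0]-.44,P[...,1]-.286)<.03)&(abs(P[...,2]-.065)<.005); print(P[m].mean(0).round(4),m.sum())
E
python3 chk.py; python3 hm.py
```

```text
t 27.75 tcp [0.4384 0.2857 0.2472] yaw 89.96 SHIFT [ 0.03  0.16 -0.29] TURN -0.0 open 0.05 F [ 0.2 -0.   0.1]
wrist cap (array([0.4397, 0.2865, 0.0144]), 490, 0.00081)
[0.4397 0.2861 0.0646] 553
top cap (array([0.44  , 0.2852, 0.0148]), 228, 0.00063)
[0.4397 0.2862 0.0645] 239
wrist hoop 139.0 1856 [0.4387 0.2872] (array([0.4396, 0.2858, 0.0594]), 1856, 0.00046) mat (array([0.4399, 0.2861, 0.0702]), 7685, 0.00036)
top hoop 96.0 991 [0.4392 0.288 ] (array([0.4401, 0.2869, 0.0596]), 991, 0.00053) mat (array([0.4409, 0.2873, 0.0689]), 3523, 0.00076)
```

View pics/o10.png

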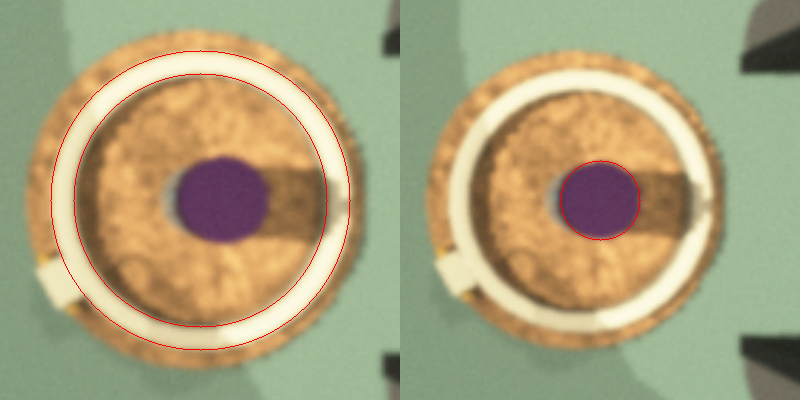

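The hoop and vial are centred. Now the thimble.

carry_out([
  [5,[-5,0.2,0],0],
  [5,[-10,0.4,0],0],
  [5,[-15,0.6,0],0],
  [5,[-20,0.6,0],0],
  [5,[-23.9,0.6,0],0],
])

```text
time_s: 28.58
tcp_pos: [0.4448, 0.045, 0.248]
eef_rot: [-0.0, 0.708, 0.706, 0.0]
force: [0.1, 0.4, -0.3]
opening: 0.0501
```

carry_out([
  [5,[0,0,2],0],
  [5,[0,0,5],0],
  [5,[0,0,9],0],
  [5,[0,0,9],0],
  [5,[0,0,9],0],
])

```text
time_s: 29.2
tcp_pos: [0.4458, 0.0468, 0.159]
eef_rot: [0.0, 0.708, 0.707, 0.0]
force: [0.3, -0.6, -0.2]
opening: 0.0499
```

carry_out([
  [5,[0,0,0],0],
  [5,[0,0,0],0],
])

```text
time_s: 29.45
tcp_pos: [0.4457, 0.0476, 0.1591]
eef_rot: [0.0, 0.707, 0.707, 0.001]
force: [-0.9, -0.2, -0.3]
opening: 0.0501
```

```bash
python3 - <<'E'
from loc import *
go(.4445,.047,.16)
f=grab_frame("wrist"); P=cloud(f)
a=f["image"].astype(int); cv2.imwrite("pics/t1.png",f["image"][:,:,::-1])
for c in [(.4445,.047)]:
    m=(np.hypot(P[...,0]-c[0],P[...,1]-c[1])<.02)&(P[...,2]>.004)
    q=P[m]; print(m.sum(),q.min(0).round(4),q.max(0).round(4),((q.max(0)+q.min(0))/2).round(4))
    for z0,z1 in((.004,.012),(.012,.019),(.019,.03)):
        k=q[(q[:,2]>z0)&(q[:,2]<z1)]; print(z0,len(k),k.min(0).round(4),k.max(0).round(4),((k.max(0)+k.min(0))/2).round(4))
    t=q[q[:,2]>.02]; print("top mean",t.mean(0).round(4))
o=[ortho(f,.4445,.047,z,half=.025,s=.000125) for z in(.0,.021)]
cv2.circle(o[0],(200,200),int(10.3/.125),(255,0,0),1);cv2.circle(o[1],(200,200),int(8.8/.125),(255,0,0),1)
cv2.imwrite("pics/t1o.png",np.hstack(o)[:,:,::-1])
E
```

```text
t 29.45 tcp [0.4457 0.0476 0.1591] yaw 90.0 SHIFT [-0.06 -0.12 -0.09] TURN -0.0 open 0.0501 F [-0.9 -0.2 -0.3]
538 [0.4336 0.0394 0.0041] [0.4556 0.067  0.2763] [0.4446 0.0532 0.1402]
0.004 47 [0.4355 0.0394 0.0041] [0.454  0.0586 0.0117] [0.4447 0.049  0.0079]
0.012 26 [0.4368 0.049  0.0122] [0.4539 0.0577 0.0189] [0.4453 0.0533 0.0156]
0.019 100 [0.437  0.0403 0.0191] [0.4526 0.057  0.0264] [0.4448 0.0487 0.0227]
top mean [0.4447 0.0614 0.2226]
```

View pics/t1.png

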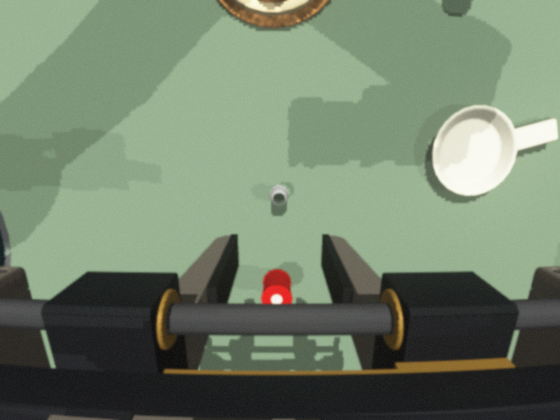

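View pics/t1o.png

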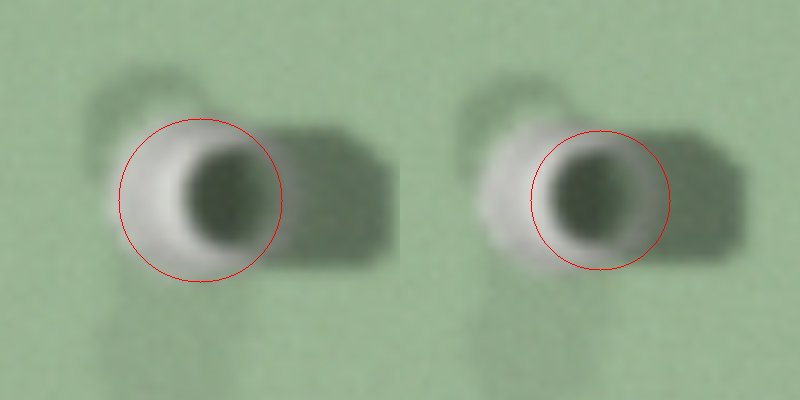

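carry_out([
  [4,[0.08,-0.1,4],0],
  [4,[0.08,-0.1,8],0],
  [4,[0.08,-0.1,11],0],
  [4,[0.08,-0.1,12.5],0],
  [4,[0.08,-0.1,12.5],0],
])

```text
time_s: 30.12
tcp_pos: [0.4437, 0.0478, 0.0327]
eef_rot: [-0.0, 0.707, 0.707, -0.001]
force: [0.1, 0.7, -0.4]
opening: 0.0399
```

carry_out([
  [4,[0,0,1],0],
  [4,[0,0,2],0],
  [4,[0,0,2.6],0],
  [4,[0,0,2.6],0],
  [4,[0,0,2.6],0],
])

```text
time_s: 30.75
tcp_pos: [0.4442, 0.0479, 0.0072]
eef_rot: [0.0, 0.707, 0.707, 0.0]
force: [-0.6, -0.4, 0.1]
opening: 0.0397
```

carry_out([
  [4,[0,0,0],0],
  [4,[0,0,0],0],
])

```text
time_s: 31.0
tcp_pos: [0.4442, 0.0481, 0.0072]
eef_rot: [0.0, 0.707, 0.707, 0.0]
force: [-0.3, 0.4, 0.0]
opening: 0.0405
```

```bash
python3 - <<'E'
from loc import *
go(.4446,.0484,.004)
f=grab_frame("wrist"); cv2.imwrite("pics/t2.png",f["image"][:,:,::-1])
E
```

```text
t 31.0 tcp [0.4442 0.0481 0.0072] yaw 89.98 SHIFT [0.03 0.04 0.32] TURN -0.0 open 0.0405 F [-0.3  0.4  0. ]
```

View pics/t2.png

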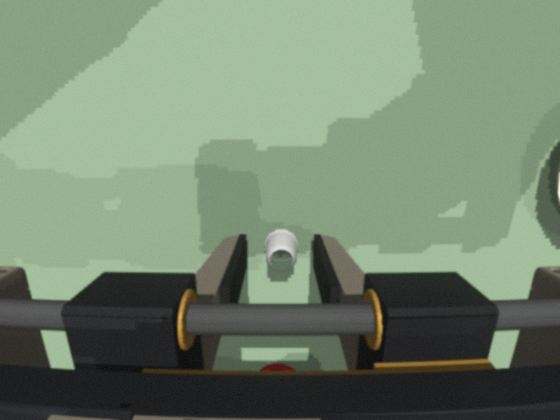

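carry_out([
  [4,[0.03,0.03,0.3],0],
  [4,[0.03,0.03,0.3],0],
  [1,[0.03,0.03,0.3],0],
  [1,[0.03,0.03,0.3],0],
  [1,[0.03,0.03,0.3],0],
], grip_force=8)

```text
time_s: 31.68
tcp_pos: [0.4444, 0.0483, 0.0041]
eef_rot: [0.0, 0.707, 0.707, 0.0]
force: [0.1, -0.2, -0.3]
opening: 0.019
```

carry_out([
  [1,[0,0,0],0],
  [1,[0,0,0],0],
  [1,[0,0,-0.5],0],
  [1,[0,0,-2],0],
  [1,[0,0,-4],0],
])

```text
time_s: 32.3
tcp_pos: [0.444, 0.0481, 0.0446]
eef_rot: [-0.0, 0.707, 0.707, -0.0]
force: [0.1, 0.4, -1.4]
opening: 0.0191
```

carry_out([
  [1,[0,0,-3],0],
  [1,[0,0,-6],0],
  [1,[0,0,-9],0],
  [1,[0,0,-9],0],
  [1,[0,0,-9],0],
])

```text
time_s: 32.92
tcp_pos: [0.4438, 0.0486, 0.1337]
eef_rot: [-0.0, 0.707, 0.707, -0.0]
force: [0.7, 0.3, 0.3]
opening: 0.0192
```

```bash
python3 - <<'E'
from loc import *
go(.4393,.2862,.13)
f=grab_frame("wrist");g=grab_frame("side"); x,y=proj(g,[monitor.state()["tcp_pos"]])[0].astype(int)
cv2.imwrite("pics/t3.png",np.hstack([cv2.resize(f["image"][180:320,180:380],(400,280)),cv2.resize(g["image"][y-35:y+35,x-50:x+50],(400,280),interpolation=cv2.INTER_CUBIC)])[:,:,::-1])
E
```

```text
t 32.92 tcp [0.4438 0.0486 0.1337] yaw 90.0 SHIFT [23.76 -0.45  0.38] TURN 0.0 open 0.0192 F [0.7 0.3 0.3]
```

View pics/t3.png

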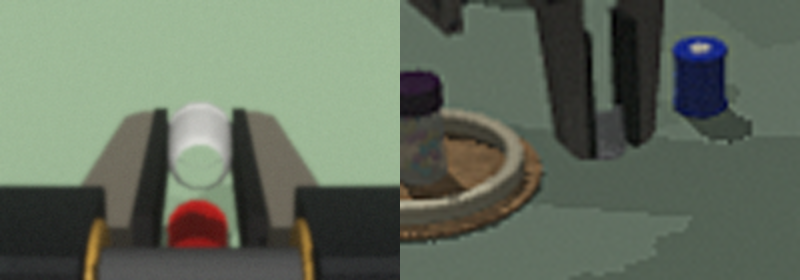

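carry_out([
  [1,[4,-0.1,0],0],
  [1,[9,-0.2,0],0],
  [1,[14,-0.4,0],0],
  [1,[19,-0.45,0],0],
  [1,[23.7,-0.45,0],0],
])

```text
time_s: 33.65
tcp_pos: [0.4394, 0.2865, 0.133]
eef_rot: [0.0, 0.707, 0.707, -0.001]
force: [0.8, 0.1, 0.3]
opening: 0.0189
```

carry_out([
  [1,[0,0,0],0],
  [1,[0,0,2],0],
  [1,[0,0,4],0],
  [1,[0,0,4],0],
  [1,[0,0,4],0],
])

```text
time_s: 34.28
tcp_pos: [0.4404, 0.2844, 0.094]
eef_rot: [0.0, 0.708, 0.706, -0.0]
force: [0.1, -0.7, -0.3]
opening: 0.0189
```

carry_out([
  [1,[0,0,0],0],
  [1,[0,0,0],0],
])

```text
time_s: 34.52
tcp_pos: [0.4402, 0.2855, 0.0946]
eef_rot: [-0.0, 0.707, 0.707, 0.001]
force: [0.2, -0.3, 0.3]
opening: 0.019
```

```bash
python3 - <<'E'
from loc import *
go(.4394,.286,.0685)
f=grab_frame("wrist");g=grab_frame("side"); x,y=proj(g,[monitor.state()["tcp_pos"]])[0].astype(int)
cv2.imwrite("pics/t4.png",np.hstack([cv2.resize(f["image"][180:320,180:380],(400,280)),cv2.resize(g["image"][y-35:y+35,x-50:x+50],(400,280),interpolation=cv2.INTER_CUBIC)])[:,:,::-1])
px=proj(f,[[.4397,.2863,.064]])[0]; print(px, fit(f,masks(f["image"])["cap"],px,.064,.016,50))
E
```

```text
t 34.52 tcp [0.4402 0.2855 0.0946] yaw 89.98 SHIFT [ 0.05 -0.08  2.61] TURN -0.0 open 0.019 F [ 0.2 -0.3  0.3]
[278.85775763 230.48845959] (array([0.4398, 0.2908, 0.0131]), 910, 0.00086)
```

View pics/t4.png

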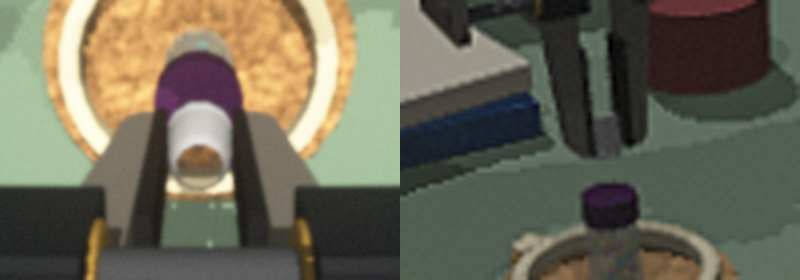

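carry_out([
  [1,[0,-0.07,1],0],
  [1,[0,-0.07,1.8],0],
  [1,[0,-0.07,2.2],0],
  [1,[0,-0.07,2.2],0],
  [1,[0,-0.07,2.2],0],
])

```text
time_s: 35.25
tcp_pos: [0.4395, 0.2852, 0.0722]
eef_rot: [0.0, 0.707, 0.707, 0.0]
force: [-0.4, -0.5, -0.5]
opening: 0.019
```

carry_out([
  [1,[0,0,0],0],
  [1,[0,0,0],0],
  [1,[0,0,0],0],
])

```text
time_s: 35.62
tcp_pos: [0.4393, 0.2854, 0.0722]
eef_rot: [-0.0, 0.707, 0.707, 0.0]
force: [0.3, 0.0, -0.1]
opening: 0.019
```

```bash
python3 - <<'E'
from loc import *
go(.4394,.286,.0685)
f=grab_frame("wrist");g=grab_frame("side"); x,y=proj(g,[monitor.state()["tcp_pos"]])[0].astype(int)
cv2.imwrite("pics/t5.png",np.hstack([cv2.resize(f["image"][180:320,180:380],(400,280)),cv2.resize(g["image"][y-35:y+35,x-50:x+50],(400,280),interpolation=cv2.INTER_CUBIC)])[:,:,::-1])
E
```

```text
t 35.62 tcp [0.4393 0.2854 0.0722] yaw 89.98 SHIFT [0.06 0.01 0.37] TURN -0.0 open 0.019 F [ 0.3  0.  -0.1]
```

View pics/t5.png

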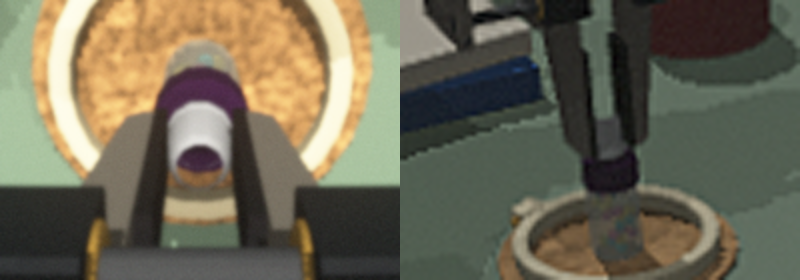

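carry_out([
  [1,[0.06,0,0.1],0],
  [1,[0.06,0,0.2],0],
  [1,[0.06,0,0.3],0],
  [1,[0.06,0,0.38],0],
  [1,[0.06,0,0.38],0],
])

```text
time_s: 36.35
tcp_pos: [0.4392, 0.2858, 0.0682]
eef_rot: [0.0, 0.707, 0.707, -0.0]
force: [-0.9, -0.3, 0.2]
opening: 0.0189
```

```bash
python3 -c "
from h import *
go(.4394,.286,.0685)"
```

```text
t 36.35 tcp [0.4392 0.2858 0.0682] yaw 89.97 SHIFT [ 0.02  0.02 -0.03] TURN -0.0 open 0.0189 F [-0.9 -0.3  0.2]
```

carry_out([
  [1,[0,0,0.03],0],
  [2.5,[0,0,0.03],0],
  [3.5,[0,0,0.03],0],
  [4,[0,0,0.03],0],
  [4,[0,0,0.03],0],
])

```text
time_s: 36.98
tcp_pos: [0.4393, 0.2859, 0.068]
eef_rot: [-0.0, 0.707, 0.707, 0.0]
force: [-0.3, -0.3, -0.8]
opening: 0.04
```

carry_out([
  [4,[0,0,-1],0],
  [4,[0,0,-3],0],
  [4,[0,0,-7],0],
  [4,[0,0,-12],0],
  [4,[0,0,-18],0],
])

```text
time_s: 37.6
tcp_pos: [0.439, 0.2853, 0.2503]
eef_rot: [0.0, 0.708, 0.707, -0.0]
force: [-0.5, 1.5, -0.0]
opening: 0.0402
```

carry_out([
  [4,[0,0,0],0],
  [4,[0,0,0],0],
  [4,[0,0,0],0],
])

```text
time_s: 37.98
tcp_pos: [0.4385, 0.2855, 0.2472]
eef_rot: [-0.0, 0.707, 0.707, -0.001]
force: [-0.5, 0.4, -0.6]
opening: 0.0399
```

```bash
cat > chk2.py <<'E'
from loc import *
go(.44,.286,.25)
f=grab_frame("wrist")
o=[ortho(f,.4397,.2863,z,half=.04,s=.0002) for z in(.064,.085)]
for q in(16,10.3): cv2.circle(o[0],(200,200),int(q/.2),(255,0,0),1)
cv2.circle(o[1],(200,200),int(8.8/.2),(255,0,0),1); cv2.imwrite("pics/o11.png",np.hstack(o)[:,:,::-1])
g=grab_frame("side");x,y=proj(g,[[.44,.286,.05]])[0].astype(int)
h=grab_frame("top");u,v=proj(h,[[.44,.286,.05]])[0].astype(int)
cv2.imwrite("pics/o12.png",np.hstack([cv2.resize(g["image"][y-50:y+50,x-50:x+50],(400,400),interpolation=cv2.INTER_CUBIC),cv2.resize(h["image"][v-50:v+50,u-50:u+50],(400,400),interpolation=cv2.INTER_CUBIC)])[:,:,::-1])
for n,F in(("wrist",f),("top",h),("side",g)):
    P=cloud(F)
    for z,d in((.065,.004),(.087,.006)):
        m=(np.hypot(P[...,0]-.44,P[...,1]-.286)<.03)&(abs(P[...,2]-z)<d); q=P[m]
        if len(q): print(n,z,q.mean(0).round(4),((q.max(0)+q.min(0))/2).round(4),m.sum())
E
python3 chk2.py
```

```text
t 37.98 tcp [0.4385 0.2855 0.2472] yaw 89.97 SHIFT [ 0.05  0.15 -0.28] TURN -0.0 open 0.0399 F [-0.5  0.4 -0.6]
wrist 0.065 [0.4398 0.2864 0.0648] [0.4398 0.2857 0.0652] 411
wrist 0.087 [0.4392 0.2875 0.0866] [0.4393 0.2862 0.0859] 98
top 0.065 [0.4393 0.2857 0.0646] [0.4393 0.2862 0.0651] 163
top 0.087 [0.4401 0.2836 0.0859] [0.4395 0.2861 0.0856] 43
side 0.065 [0.4374 0.2785 0.0642] [0.4389 0.2837 0.0649] 61
side 0.087 [0.4374 0.2799 0.0844] [0.4382 0.2826 0.0848] 25
```

View pics/o11.png

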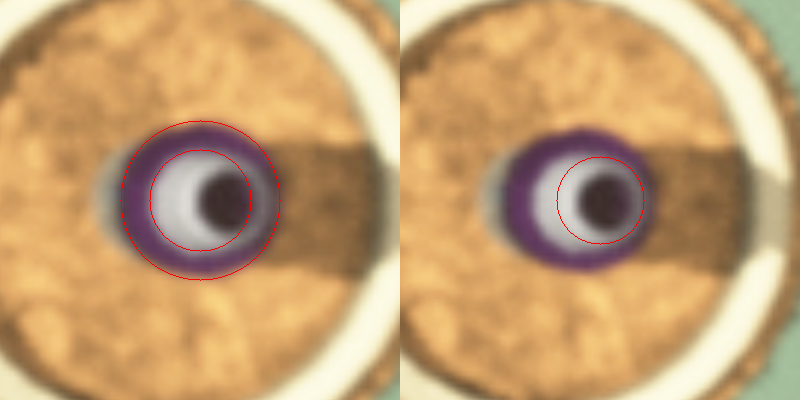

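View pics/o12.png

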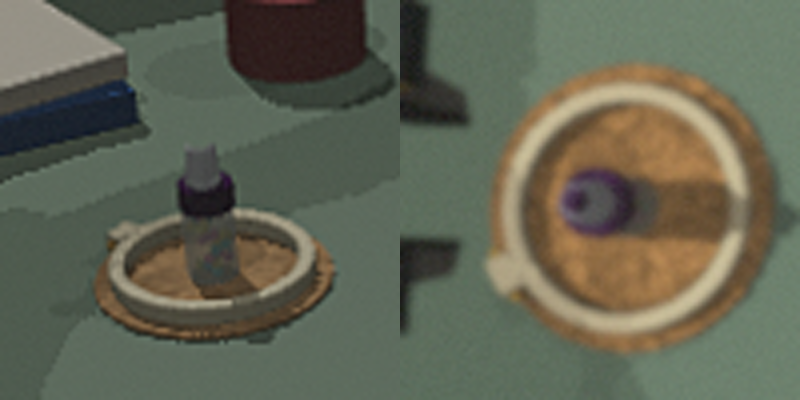

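The thimble is centred on the cap. Now I'll measure the bowl and tower from directly above.

carry_out([
  [5,[-3.8,4.3,0],0],
  [5,[-7.6,8.6,0],0],
  [5,[-11.4,13,0],0],
  [5,[-15.2,17.3,0],0],
  [5,[-18.8,21.6,0],0],
])

```text
time_s: 38.75
tcp_pos: [0.6563, 0.0963, 0.2469]
eef_rot: [-0.0, 0.707, 0.707, -0.001]
force: [1.3, 1.1, 0.4]
opening: 0.0501
```

carry_out([
  [5,[0,0,0],0],
  [5,[0,0,0],0],
  [5,[0,0,0],0],
  [5,[0,0,0],0],
])

```text
time_s: 39.25
tcp_pos: [0.6546, 0.0995, 0.248]
eef_rot: [-0.0, 0.706, 0.708, 0.0]
force: [-0.2, 0.6, 0.4]
opening: 0.05
```

```bash
python3 - <<'E'
from loc import *
go(.655,.097,.25)
f=grab_frame("wrist"); np.savez("bowl.npz",P=cloud(f))
o=[ortho(f,.655,.097,.014,half=.08,s=.0004)]; cv2.circle(o[0],(200,200),120,(255,0,0),1)
cv2.imwrite("pics/b1.png",np.hstack([o[0],cv2.resize(f["image"],(400,400))])[:,:,::-1])
E
```

```text
t 39.25 tcp [0.6546 0.0995 0.248 ] yaw 90.11 SHIFT [-0.25  0.04 -0.2 ] TURN 0.1 open 0.05 F [-0.2  0.6  0.4]
```

View pics/b1.png

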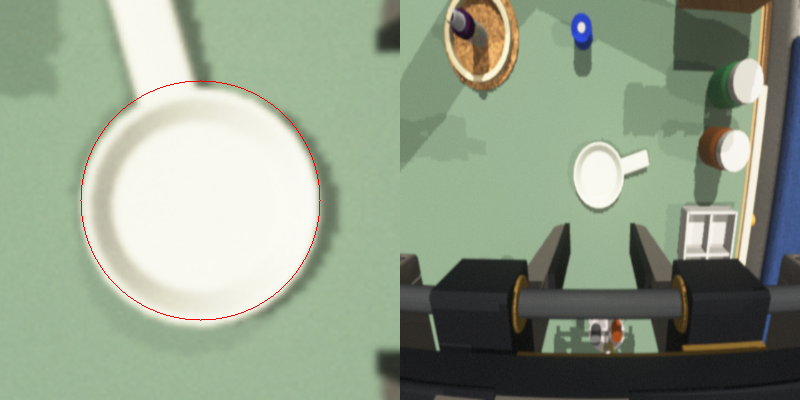

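carry_out([
  [5,[-5,0.3,0],0],
  [5,[-10,0.6,0],0],
  [5,[-15,1,0],0],
  [5,[-20,1.3,0],0],
  [5,[-23.9,1.3,0],0],
])

```text
time_s: 39.92
tcp_pos: [0.6679, -0.1428, 0.2484]
eef_rot: [0.0, 0.707, 0.707, 0.0]
force: [0.3, 0.3, 0.5]
opening: 0.0499
```

carry_out([
  [5,[0,0,0],0],
  [5,[0,0,0],0],
  [5,[0,0,0],0],
  [5,[0,0,0],0],
])

```text
time_s: 40.42
tcp_pos: [0.6684, -0.1395, 0.2479]
eef_rot: [-0.0, 0.706, 0.708, 0.0]
force: [-1.0, -0.6, 0.2]
opening: 0.0498
```

```bash
python3 - <<'E'
from loc import *
go(.668,-.142,.25)
f=grab_frame("wrist"); P=cloud(f); np.savez("tow.npz",P=P)
o=[ortho(f,.668,-.142,z,half=.06,s=.0003) for z in(.089,.0)]
for i in o: cv2.circle(i,(200,200),int(40/.3),(255,0,0),1)
cv2.drawMarker(o[0],(200,200),(255,0,0),0,30)
cv2.imwrite("pics/b2.png",np.hstack(o)[:,:,::-1])
q=P[(np.hypot(P[...,0]-.668,P[...,1]+.142)<.02)&(P[...,2]>.08)&(P[...,2]<.1)]; print(len(q),q.mean(0).round(4),((q.max(0)+q.min(0))/2).round(4),(q.max(0)-q.min(0)).round(4))
E
```

```text
t 40.42 tcp [ 0.6684 -0.1395  0.2479] yaw 90.11 SHIFT [-0.25 -0.04 -0.21] TURN 0.1 open 0.0498 F [-1.  -0.6  0.2]
88 [ 0.6689 -0.1416  0.0876] [ 0.6688 -0.1422  0.0865] [0.0113 0.0104 0.0074]
```

View pics/b2.png

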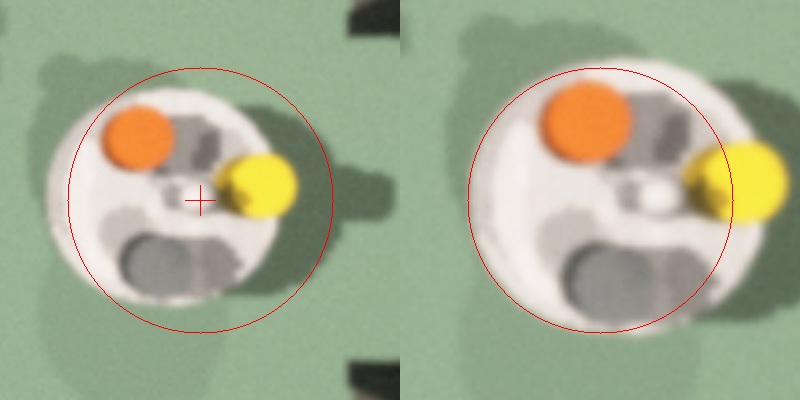

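```bash
cat > bowl.py <<'E'
from loc import *
def bowl(f):
    a=cv2.GaussianBlur(f["image"],(0,0),.6); im=a.astype(int)
    m0=(np.abs(im[...,0]-im[...,1])<0) # placeholder
    sat=im[...,1]-im[...,0]  # green table: g>r
    px=proj(f,[[.655,.097,.014]])[0].astype(int)
    m=np.zeros(sat.shape,np.uint8); k=70
    sl=(slice(max(px[1]-k,0),px[1]+k),slice(px[0]-k,px[0]+k))
    m[sl]=((sat<8)&(im[...,0]>110))[sl]
    n,l,st,ce=cv2.connectedComponentsWithStats(m); kk=l[px[1],px[0]]; m=(l==kk).astype(np.uint8)
    c=max(cv2.findContours(m,cv2.RETR_EXTERNAL,cv2.CHAIN_APPROX_NONE)[0],key=len).reshape(-1,2)
    W=plane(f,c,.014)[:,:2]; p=np.array([.654,.097])
    for _ in range(5):
        d=W-p; ang=np.degrees(np.arctan2(d[:,1],d[:,0])); keep=(np.abs((ang-15+180)%360-180)>35)&(np.hypot(*d.T)<.055)
        s=least_squares(lambda q:np.hypot(*(W[keep]-q[:2]).T)-q[2],[*p,.048],loss="soft_l1",f_scale=.001); p=s.x[:2]
    return s.x.round(4),np.abs(s.fun).mean().round(5),keep.sum()
E
python3 - <<'E'
from bowl import *
for n in("wrist","top","side"):
    f=grab_frame(n)
    try: print(n,bowl(f))
    except Exception as e: print(n,e)
P=np.load("bowl.npz")["P"]
q=P[(np.hypot(P[...,0]-.654,P[...,1]-.097)<.06)&(P[...,2]>.011)&(P[...,2]<.02)]
d=q[:,:2]-[.654,.097];ang=np.degrees(np.arctan2(d[:,1],d[:,0]));r=np.hypot(*d.T)
q=q[(np.abs((ang-15+180)%360-180)>35)&(r>.036)]
# outer envelope per angle bin
d=q[:,:2]-[.654,.097];ang=np.degrees(np.arctan2(d[:,1],d[:,0]))//10
E_=np.array([q[ang==k][np.argmax(np.hypot(*d[ang==k].T))] for k in np.unique(ang)])
s=least_squares(lambda p:np.hypot(*(E_[:,:2]-p[:2]).T)-p[2],[.654,.097,.048],loss="soft_l1",f_scale=.001);print("depth",s.x.round(4),len(E_))
E
```

```text
wrist (array([0.6525, 0.0974, 0.0493]), np.float64(0.00046), np.int64(98))
top (array([0.6536, 0.099 , 0.0454]), np.float64(0.00252), np.int64(99))
side (array([0.653 , 0.0963, 0.0451]), np.float64(0.00271), np.int64(74))
depth [0.6522 0.0972 0.047 ] 29
```

carry_out([
  [5,[5,-0.3,0],0],
  [5,[10,-0.6,0],0],
  [5,[15,-1,0],0],
  [5,[20,-1.5,0],0],
  [5,[23.6,-1.5,0],0],
])

```text
time_s: 41.25
tcp_pos: [0.6527, 0.0979, 0.2479]
eef_rot: [-0.0, 0.706, 0.708, 0.0]
force: [0.7, -0.7, -0.1]
opening: 0.0502
```

carry_out([
  [5,[0,0,0],0],
  [5,[0,0,0],0],
  [5,[0,0,0],0],
  [5,[0,0,0],0],
])

```text
time_s: 41.75
tcp_pos: [0.6533, 0.0932, 0.2482]
eef_rot: [0.0, 0.708, 0.706, 0.0]
force: [1.8, 0.1, 0.5]
opening: 0.0499
```

```bash
python3 - <<'E'
from bowl import *
go(.624,.2815,.25)
f=grab_frame("wrist"); print(bowl(f))
E
```

```text
t 41.75 tcp [0.6533 0.0932 0.2482] yaw 89.84 SHIFT [18.82 -2.98 -0.18] TURN -0.2 open 0.0499 F [1.8 0.1 0.5]
(array([0.6523, 0.0964, 0.0471]), np.float64(0.00038), np.int64(160))
```

carry_out([
  [5,[5,-0.8,0],0],
  [5,[10,-1.6,0],0],
  [5,[15,-2.5,0],0],
  [5,[18.5,-3,0],0],
  [5,[18.5,-3,0],0],
])

```text
time_s: 42.42
tcp_pos: [0.6222, 0.2837, 0.2472]
eef_rot: [-0.001, 0.705, 0.709, -0.0]
force: [-0.8, 0.2, 0.3]
opening: 0.0501
```

carry_out([
  [5,[0,0,0],0],
  [5,[0,0,0],0],
  [5,[0,0,0],0],
])

```text
time_s: 42.8
tcp_pos: [0.6237, 0.2783, 0.2483]
eef_rot: [0.0, 0.708, 0.706, 0.0]
force: [-0.2, -1.0, -0.4]
opening: 0.05
```

```bash
cat > spool.py <<'E'
from loc import *
import sys
c=(float(sys.argv[1]),float(sys.argv[2]))
go(*c,.25)
f=grab_frame("wrist")
o=ortho(f,*c,.04,half=.04,s=.0002); cv2.circle(o,(200,200),85,(255,0,0),1); cv2.drawMarker(o,(200,200),(255,0,0),0,20)
cv2.imwrite(f"pics/{sys.argv[3]}.png",np.hstack([o,cv2.resize(f["image"],(400,400))])[:,:,::-1])
a=f["image"].astype(int); px=proj(f,[[*c,.04]])[0].astype(int); k=25
w=np.zeros(a.shape[:2],np.uint8); sl=(slice(px[1]-k,px[1]+k),slice(px[0]-k,px[0]+k)); w[sl]=((a[...,0]>130)&(a[...,2]>130)&(a[...,2]-a[...,1]>-10))[sl]
m=cv2.moments(w,True); print("dot",plane(f,[(m["m10"]/m["m00"],m["m01"]/m["m00"])],.04).round(4),m["m00"])
P=cloud(f); q=P[(np.hypot(P[...,0]-c[0],P[...,1]-c[1])<.025)&(abs(P[...,2]-.041)<.004)]; print("depth",q.mean(0).round(4),((q.max(0)+q.min(0))/2).round(4),len(q))
E
python3 spool.py .624 .2815 s1
```

```text
t 42.8 tcp [0.6237 0.2783 0.2483] yaw 89.84 SHIFT [ 0.32  0.03 -0.17] TURN -0.2 open 0.05 F [-0.2 -1.  -0.4]
dot [[0.6229 0.2825 0.04  ]] 123.0
depth [0.6244 0.2825 0.0407] [0.6243 0.2825 0.0402] 553
```

View pics/s1.png

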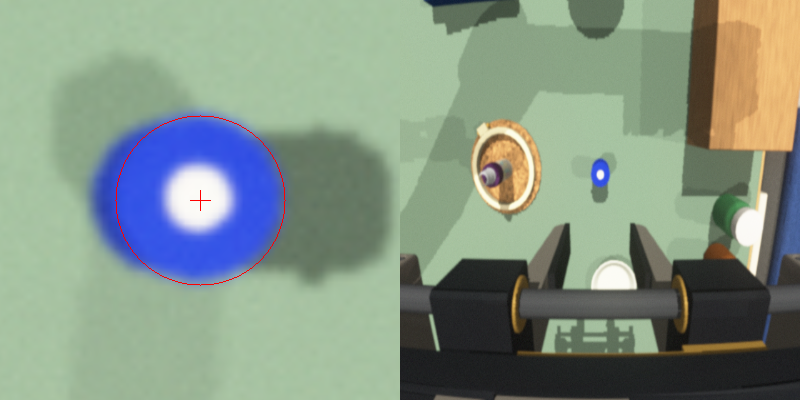

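carry_out([
  [6,[0.3,0.05,5],0],
  [6,[0.3,0.05,10],0],
  [6,[0.3,0.05,14],0],
  [6,[0.3,0.05,18],0],
  [6,[0.3,0.05,18],0],
])

```text
time_s: 43.48
tcp_pos: [0.6217, 0.2817, 0.0651]
eef_rot: [-0.001, 0.707, 0.707, -0.003]
force: [0.1, -0.9, 0.8]
opening: 0.06
```

carry_out([
  [6,[0,0,0],0],
  [6,[0,0,0],0],
  [6,[0,0,0],0],
])

```text
time_s: 43.85
tcp_pos: [0.6245, 0.2832, 0.0696]
eef_rot: [0.0, 0.707, 0.707, 0.001]
force: [-1.0, 0.6, -0.3]
opening: 0.0598
```

```bash
python3 - <<'E'
from loc import *
go(.624,.282,.004)
E
```

```text
t 43.85 tcp [0.6245 0.2832 0.0696] yaw 89.98 SHIFT [-0.13 -0.06  6.55] TURN -0.0 open 0.0598 F [-1.   0.6 -0.3]
```

carry_out([
  [6,[-0.1,0,2],0],
  [6,[-0.1,0,4],0],
  [6,[-0.1,0,5.8],0],
  [6,[-0.1,0,6.4],0],
  [6,[-0.1,0,6.4],0],
])

```text
time_s: 44.48
tcp_pos: [0.6236, 0.2814, 0.0032]
eef_rot: [0.0, 0.707, 0.707, -0.001]
force: [0.4, 0.9, 0.4]
opening: 0.06
```

carry_out([
  [6,[0,0,0],0],
  [6,[0,0,0],0],
  [6,[0,0,0],0],
])

```text
time_s: 44.85
tcp_pos: [0.624, 0.282, 0.0045]
eef_rot: [0.0, 0.707, 0.707, 0.0]
force: [0.2, 0.4, 0.5]
opening: 0.0602
```

```bash
python3 - <<'E'
from loc import *
go(.624,.282,.004)
f=grab_frame("wrist");cv2.imwrite("pics/s2.png",f["image"][:,:,::-1])
E
```

```text
t 44.85 tcp [0.624  0.282  0.0045] yaw 89.98 SHIFT [-0.   -0.    0.05] TURN -0.0 open 0.0602 F [0.2 0.4 0.5]
```

View pics/s2.png

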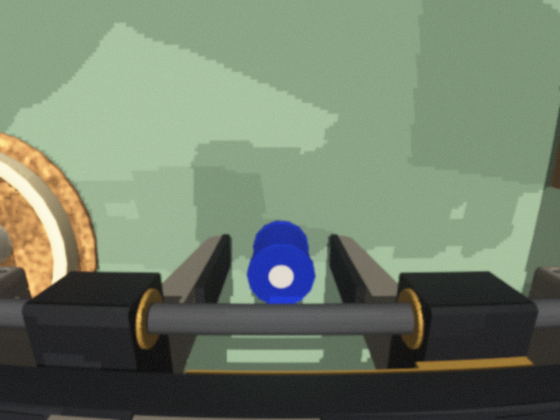

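carry_out([
  [2,[0,0,0],0],
  [2,[0,0,0],0],
  [2,[0,0,0],0],
  [2,[0,0,0],0],
  [2,[0,0,0],0],
], grip_force=12)

```text
time_s: 45.52
tcp_pos: [0.6238, 0.2818, 0.004]
eef_rot: [0.0, 0.707, 0.707, 0.0]
force: [0.4, 0.7, 0.1]
opening: 0.033
```

```bash
cat > dot.py <<'E'
from loc import *
s=monitor.state();t=s["tcp_pos"]; f=grab_frame("wrist"); a=f["image"].astype(int); z=t[2]-.0045+.04
px=proj(f,[[t[0],t[1],z]])[0].astype(int);k=22
w=np.zeros(a.shape[:2],np.uint8); sl=(slice(px[1]-k,px[1]+k),slice(px[0]-k,px[0]+k)); w[sl]=((a[...,0]>110)&(a[...,2]-a[...,0]<60)&(a[...,0]-a[...,1]>-12))[sl]
m=cv2.moments(w,True);u=(m["m10"]/m["m00"],m["m01"]/m["m00"]); p=plane(f,[u],z)[0]; print("dot px",np.round(u,1),m["m00"],"rel tcp",(p-t).round(4))
go(.6607,-.0223,.0045)
cv2.imwrite("pics/dot.png",f["image"][:,:,::-1])
E
python3 dot.py
```

```text
dot px [279.2 276.2] 467.0 rel tcp [-0.0002 -0.0004  0.0355]
t 45.58 tcp [0.6238 0.2818 0.004 ] yaw 89.97 SHIFT [-30.41   3.7   -0.05] TURN -0.0 open 0.0329 F [-0.3 -0.1 -0.2]
```

carry_out([
  [2,[0,0,-0.5],0],
  [2,[0,0,-3],0],
  [2,[0,0,-7],0],
  [2,[0,0,-12],0],
  [2,[0,0,-15],0],
])

```text
time_s: 46.2
tcp_pos: [0.6251, 0.2817, 0.1587]
eef_rot: [0.001, 0.708, 0.707, 0.002]
force: [0.5, 1.1, -1.1]
opening: 0.0331
```

```bash
python3 dot.py
```

```text
dot px [279.4 276.2] 468.0 rel tcp [-0.0003 -0.0004  0.0355]
t 46.25 tcp [0.6269 0.2822 0.1623] yaw 89.94 SHIFT [-30.51   3.28  15.67] TURN -0.1 open 0.0333 F [1.5 0.4 1.9]
```

carry_out([
  [2,[-3,0.3,0],0],
  [2,[-7,0.8,0],0],
  [2,[-12,1.4,0],0],
  [2,[-17,2,0],0],
  [2,[-22,2.7,0],0],
])

```text
time_s: 46.88
tcp_pos: [0.6508, 0.0602, 0.1552]
eef_rot: [0.0, 0.707, 0.707, 0.001]
force: [0.8, 0.5, -1.7]
opening: 0.033
```

carry_out([
  [2,[-4,0.5,0],0],
  [2,[-7,0.9,0],0],
  [2,[-8.4,1,0],0],
  [2,[-8.4,1,3],0],
  [2,[-8.4,1,6],0],
])

```text
time_s: 47.5
tcp_pos: [0.661, -0.0211, 0.094]
eef_rot: [0.0, 0.707, 0.707, 0.001]
force: [0.4, 1.3, -0.9]
opening: 0.0329
```

carry_out([
  [2,[0,0,2],0],
  [2,[0,0,4],0],
  [2,[0,0,4],0],
  [2,[0,0,4],0],
  [2,[0,0,4],0],
])

```text
time_s: 48.12
tcp_pos: [0.6614, -0.0224, 0.0551]
eef_rot: [0.001, 0.707, 0.707, 0.001]
force: [0.4, -0.6, -0.7]
opening: 0.0329
```

```bash
python3 dot.py
```

```text
dot px [279.2 276.2] 461.0 rel tcp [-0.0003 -0.0004  0.0355]
t 48.17 tcp [ 0.6613 -0.0223  0.055 ] yaw 89.97 SHIFT [-0.   -0.06  5.05] TURN -0.0 open 0.0331 F [-0.   0.4 -0.4]
```

View pics/dot.png

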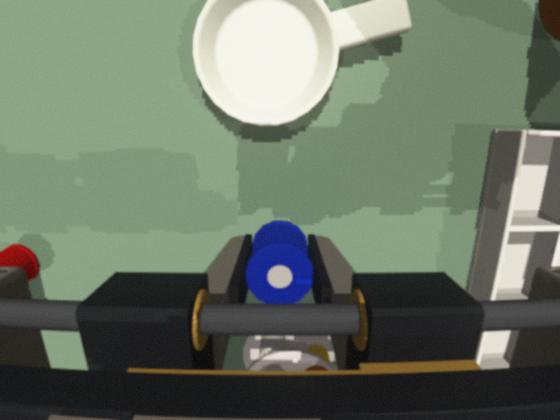

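Lowering to just above the table.

carry_out([
  [2,[0,0,2],0],
  [2,[0,0,3.8],0],
  [2,[0,0,4.7],0],
  [2,[0,0,4.9],0],
  [2,[0,0,4.9],0],
])

```text
time_s: 48.8
tcp_pos: [0.6608, -0.0225, 0.0049]
eef_rot: [0.0, 0.707, 0.707, -0.0]
force: [-0.0, 0.0, 0.4]
opening: 0.0329
```

carry_out([
  [2,[0,0,0],0],
  [2,[0,0,0],0],
  [2,[0,0,0],0],
])

```text
time_s: 49.18
tcp_pos: [0.6608, -0.0222, 0.0053]
eef_rot: [0.0, 0.707, 0.707, 0.0]
force: [0.5, 0.5, -1.2]
opening: 0.033
```

```bash
python3 dot.py
```

```text
dot px [279.2 276.2] 458.0 rel tcp [-0.0003 -0.0004  0.0355]
t 49.23 tcp [ 0.6607 -0.0221  0.0052] yaw 89.98 SHIFT [-0.02 -0.    0.07] TURN -0.0 open 0.033 F [ 0.  -0.5 -0.5]
```

carry_out([
  [2,[0,0.02,0.06],0],
  [2,[0,0.02,0.12],0],
  [2,[0,0.02,0.12],0],
  [4.5,[0,0.02,0.12],0],
  [5.5,[0,0.02,0.12],0],
])

```text
time_s: 49.85
tcp_pos: [0.6608, -0.0222, 0.0037]
eef_rot: [0.0, 0.707, 0.707, 0.0]
force: [-0.6, -0.4, 0.3]
opening: 0.0509
```

carry_out([
  [5.5,[0,0,0],0],
  [5.5,[0,0,-2],0],
  [5.5,[0,0,-6],0],
  [5.5,[0,0,-11],0],
  [5.5,[0,0,-17],0],
])

```text
time_s: 50.48
tcp_pos: [0.6604, -0.0223, 0.1762]
eef_rot: [-0.0, 0.707, 0.707, -0.0]
force: [0.1, 0.8, -0.3]
opening: 0.0552
```

carry_out([
  [5.5,[0,0,-5],0],
  [5.5,[0,0,-8],0],
  [5.5,[0,0,-8],0],
  [5.5,[0,0,-8],0],
  [5.5,[0,0,-8],0],
])

```text
time_s: 51.1
tcp_pos: [0.6601, -0.022, 0.2525]
eef_rot: [-0.001, 0.707, 0.707, -0.001]
force: [-0.2, 0.7, -0.4]
opening: 0.0549
```

```bash
python3 spool.py .6607 -.0223 s3; python3 - <<'E'
from bowl import *
for n in("wrist","top"):
    f=grab_frame(n);print(n,bowl(f)); cv2.imwrite(f"pics/f{n}.png",f["image"][:,:,::-1])
    P=cloud(f);q=P[(np.hypot(P[...,0]-.668,P[...,1]+.142)<.02)&(P[...,2]>.08)&(P[...,2]<.1)]
    if len(q):print("post",len(q),((q.max(0)+q.min(0))/2).round(4))
    q=P[(np.hypot(P[...,0]-.6607,P[...,1]+.0223)<.03)&(abs(P[...,2]-.041)<.004)];print("spool",((q.max(0)+q.min(0))/2).round(4),q.mean(0).round(4))
E
```

```text
t 51.1 tcp [ 0.6601 -0.022   0.2525] yaw 89.97 SHIFT [-0.03  0.07  0.25] TURN -0.0 open 0.0549 F [-0.2  0.7 -0.4]
dot [[ 0.6611 -0.0223  0.04  ]] 88.0
depth [ 0.6607 -0.0214  0.0407] [ 0.6607 -0.0214  0.0402] 532
wrist (array([0.6524, 0.0964, 0.0472]), np.float64(0.00036), np.int64(173))
post 76 [ 0.6687 -0.142   0.086 ]
spool [ 0.6609 -0.0215  0.0405] [ 0.6608 -0.0213  0.0408]
top (array([0.654, 0.097, 0.048]), np.float64(nan), np.int64(0))
post 33 [ 0.6682 -0.1407  0.0867]bowl.py:16: RuntimeWarning: Mean of empty slice.
  return s.x.round(4),np.abs(s.fun).mean().round(5),keep.sum()
  ret = ret.dtype.type(ret / rcount)
Traceback (most recent call last):
ValueError: zero-size array to reduction operation maximum which has no identity
```

View pics/s3.png

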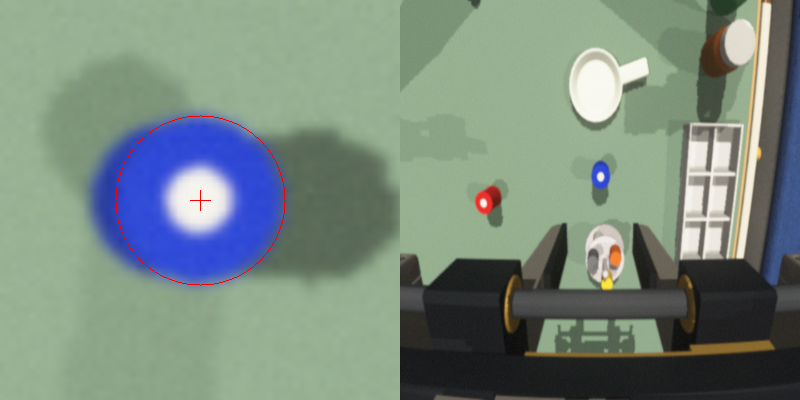

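View pics/ftop.png

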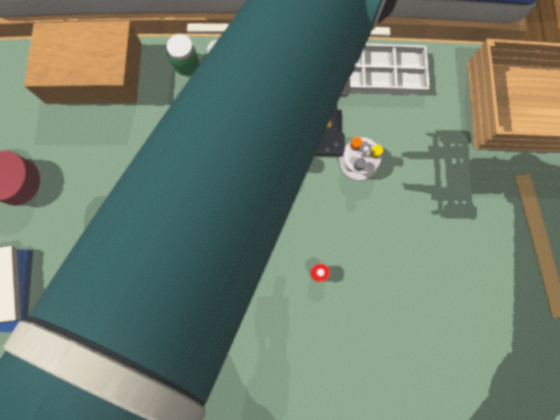

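The spool sits at the midpoint. I'll move the arm aside for a final overall check.

carry_out([
  [5.5,[-4,-4,0],0],
  [5.5,[-8,-8,0],0],
  [5.5,[-12,-12,0],0],
  [5.5,[-17,-16,0],0],
  [5.5,[-22,-20,0],0],
])

```text
time_s: 51.88
tcp_pos: [0.4612, -0.241, 0.2537]
eef_rot: [0.0, 0.707, 0.707, 0.0]
force: [0.9, 0.4, -0.6]
opening: 0.055
```

carry_out([
  [5.5,[-5,0,0],0],
  [5.5,[-10,0,0],0],
  [5.5,[-10,0,0],0],
  [5.5,[-10,0,0],0],
  [5.5,[-10,0,0],0],
])

```text
time_s: 52.5
tcp_pos: [0.4632, -0.338, 0.2535]
eef_rot: [-0.0, 0.706, 0.708, 0.0]
force: [0.3, -0.7, 0.4]
opening: 0.0547
```

```bash
python3 hm.py 2>&1 | tail -1; python3 - <<'E'
from bowl import *
f=grab_frame("top");P=cloud(f);cv2.imwrite("pics/ftop2.png",f["image"][:,:,::-1]);cv2.imwrite("pics/fside2.png",grab_frame("side")["image"][:,:,::-1])
for nm,c,z,d in(("post",(.668,-.142),.089,.008),("spool",(.6607,-.0223),.041,.004),("red",(.442,-.057),.041,.004),("cap",(.44,.286),.065,.004),("thim",(.44,.286),.087,.006)):
    q=P[(np.hypot(P[...,0]-c[0],P[...,1]-c[1])<.03)&(abs(P[...,2]-z)<d)]
    print(nm,len(q), ((q.max(0)+q.min(0))/2).round(4) if len(q) else "")
print(bowl(f),monitor.state()["time_s"])
E
```

```text
ValueError: attempt to get argmax of an empty sequence
post 33 [ 0.6683 -0.1406  0.087 ]
spool 226 [ 0.6605 -0.0217  0.041 ]
red 237 [ 0.4416 -0.0569  0.041 ]
cap 164 [0.4393 0.2864 0.0647]
thim 44 [0.4394 0.2855 0.0852]
(array([0.6527, 0.0977, 0.047 ]), np.float64(0.00056), np.int64(106)) 52.65
```

View pics/ftop2.png

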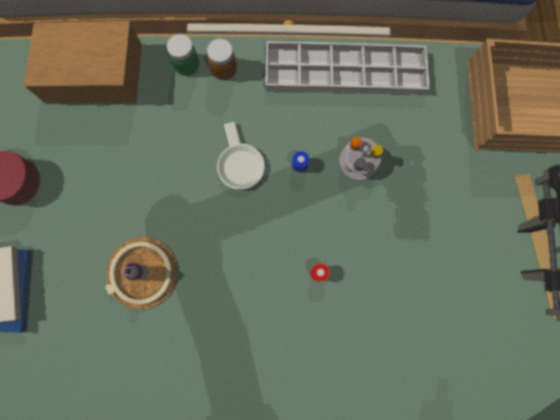

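View pics/fside2.png

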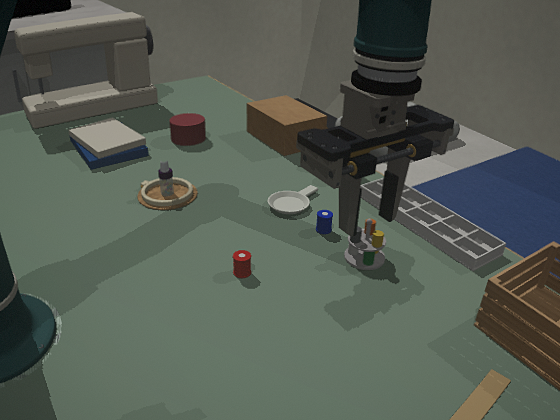

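```bash
python3 -c "
from cell import robot
print(robot.close_job())"
```

```text
the job is handed in; nothing more can be done
None
```

The beadwork set is laid out as asked, in the order asked, and the job is handed in at about 53 s of robot time.

- **Hoop:** it lies flat on the mat, centred to about 0.5 mm in the wrist view. My first placing was about 3 mm off, so I re-gripped the hoop and corrected it.
- **Vial and thimble:** the vial stands upright within about 0.5 mm of the hoop's centre. The thimble stands open end down on the middle of the cap, within about 1 mm.
- **Blue spool:** in the last top view it stands at (0.6605, -0.0217). The midpoint between the tower post and the bowl's centre in that view is (0.6605, -0.0215). The wrist camera agrees to within about 1 mm.
- **Left alone:** the red spool and the tower post read the same as at the start, within 0.3 mm. The spoon rest shows no visible movement. Its early fits were less exact because its tail was included.

**Checks that disagreed or failed:**
- The cameras differ from one another by 1–3 mm in absolute position, most of all the side camera. I therefore judged placings by positions relative to each other within one camera.
- The last wrist check of the hoop could not run because the arm had already moved away. The final top view still shows the hoop on the mat with the vial and thimble standing in it.

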